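# Hang the microscope's light box on the stand rail and torque the clamp

### The job

Hang the white light control box on the stand's rail by lifting its rear hook over the rail's front lip and lowering it until the tongue rests on the channel floor, and let go of it. Then push the red wrench handle clockwise (seen from above) to tighten the clamp bolt until the wrench's breakaway joint trips and the handle gives way; stop soon after, leaving the handle kinked but never bent far over (about 25 degrees at most). Leave the dish, the jar and the black case where they are.

Things in the scene. Friction and masses are not known exactly. Their poses are not given: they have to be found in the camera images.
- box_grip (a point): Centre of the black carrying bar on top of the loose white light control box. The bar is 16 mm thick along this point's x, 80 long along y, 20 tall, on two posts at y +-34 mm; its centre is 135 mm above the box's underside, 40 mm above the box's top. x points from the box's front (display, two knobs) to its back, where the hook is; z up. The centre of mass lies about under the bar
- lightbox: The light control box, about 0.45 kg, 60 (x) x 110 (y) x 95 mm tall, upright at the start; origin at the centre of its underside, axes as box_grip. Hung on the rail and let go, it leans up to 0.15 rad
- box_tongue (a point): Centre of the underside of the box's hook tongue, +58 mm along x and -68 mm along z from box_grip, same axes. An aluminium bracket runs level from the top of the box's back (underside 91 mm, top 99 mm above the box's underside) and turns down into the tongue: 10 mm thick (x), 60 wide (y), 24 mm deep below the bracket's underside. 23 mm are free between box back and tongue
- rail_seat (a point): Centre of the floor of the aluminium channel rail on the fixed stand, 115 mm above the table. The channel runs along y, 160 mm long, open at the ends and top, 24 mm wide between the front lip (-x side, 8 mm thick) and the back wall; both rise 15 mm above the floor. z up. The box hangs on the -x side in front of the lip, its x along this x, its tongue in the channel
- stand: The fixed stand, origin on the table, axes as rail_seat, which is at (0, 100, 115) mm. Base 32 mm high, x -30 to 140, y -185 to 185 mm. White pedestal under the rail; on its front a round black bumper bar along y, 62 mm above the table, its front 6 mm ahead of the lip's: the box's back rests on it. Black clamp block 82 mm high carrying the bolt at (0, -90) mm. Column of 26 mm radius, 125 mm high, at (105, -20) mm
- wrench_head (a point): On the axis of the clamp bolt at the height of the handle's middle, 108 mm above the table: the wrench's steel head, already fitted, turning with the bolt about the vertical; x points along the head to the breakaway joint, 40 mm away. Tightening is clockwise from above. The bolt turns easily (about 0.3 N m) until snug after 0.45 to 0.75 rad, where differs and cannot be seen; then it stands firm
- wrench_grip (a point): Centre of the red round wrench grip, 24 mm thick, 95 long along x, 90 mm from the breakaway joint; x points to the free end. The joint (vertical axis) stays straight until some 11 N is pushed sideways here on a snug bolt, then gives way clockwise; force falls steadily to 7 N at 0.2 and 3 N at 0.37 rad of kink. Let go at 0.12 to 0.4 rad it stays kinked, sooner it springs straight, later it flips on to 0.6
- dish_mid (a point): Centre of a loose shallow glass dish, 90 mm diameter, 16 mm high: a bystander
- jar_mid (a point): Centre of a loose amber glass jar, 48 mm diameter, 65 mm high: a bystander
- case_mid (a point): Centre of a loose flat black instrument case, 160 x 100 x 18 mm: a bystander
Things that resemble listed ones, but are neither listed nor needed, are in the scene too. Of the things that look like the lightbox, the middle-sized one is meant.

How it is judged:
By the outcome, as a careful person would: the job done as asked, in the order asked, and still so for the second after the job is handed in, with the robot touching nothing.
It also fails if it takes over 64 s, if anything falls off the work surface, if the arm or the gripper's body presses on something with over 40 N, if the wrist force passes 120 N, or if a joint passes its speed limit or range.

### The arm

A 6-joint arm with a two-finger parallel gripper is mounted at the origin on the work surface. World frame = base frame: x ahead of the robot, y to its left, z up, the work surface at z = 0. Lengths are in m, angles in degrees, forces in N, time in s.
With the tool pointing down it reaches from about 0.4 to 0.825 m from the base axis. Payload 7 kg.
Tool frame: the origin (TCP) lies midway between the tips of the shut fingers; the grasp point (between the pads) lies 19 mm behind it; x points along the fingers, z is the direction in which the jaws open and shut, and the axes are right-handed (so a half turn about x gives the same grasp; the last joint's range is limited). The gripper opens to 88 mm and grips with 3 to 60 N. Pads are 19 mm wide; open, the fingers measure 130 mm over their backs; the gripper's body (78 mm by 193 mm) begins 47 mm behind the grasp point.
Start: joints at [16.507, 20.546, 0.682, 0, -70.136, -16.507], TCP at [0.675, -0, 0.227] pointing down, gripper open.
Joint ranges: [-176.03, 176.03], [-82.01, 121.73], [-58.28, 71.71], [-173.87, 95.51], [-174.79, -0.11], [-173.66, 173.66]. Speed limits (degrees/s): [136.94, 136.94, 172.46, 180, 180, 180].

### API

Orientations are given as [roll, pitch, yaw] about the fixed x, y, z axes, in that order (R = Rz(yaw) Ry(pitch) Rx(roll)).
In Python, from plant import get_state, capture, close_job gives the robot as it stands.
- The arm moves only by the tool play_rows, never from a script. Its argument "series" is one flat list of numbers, 4 for each row, row after row: the shift along the tool's x, y, z in m, then the turn about the tool's x in rad. In form: [tx, ty, tz, spin, tx, ty, tz, spin, ...]. A call has exactly 5 rows; each row shifts and turns the commanded pose from where the row before left it, along the tool's axes as they then stand; what a row does not reach is not made up. A row lasts 1/12 s, in which the tool goes at most 41.7 mm and 7.16 degrees, less where a joint would pass 70% of its speed; a pose out of reach is approached as far as the arm can. A call is refused whole if a number of a shift passes 0.0417 or a number of a turn 0.125, either way. A call with a gripper value outside its range is refused whole. "jaw" is the opening in per cent of the stroke, from 0 (shut) to 100 (fully open), set as the call begins (left out, the last holds). The fingers move at their own pace and stop on an object; "squeeze" is the grip in N (left out, the last holds). Time passes only in rows, so rows that do not move let the fingers close, or fill a call up. It gives the time, the measured TCP pose, the force and the opening at its end, in the units of the state.
- get_state(): the state, without advancing time (a new reading comes with each control period).
- capture(name): name is "scene" or "side" or "wrist"; returns a dict with "img" (480x640x3 uint8, blue, green, red), "K" (3x3 intrinsics, pixels), "world_from_camera" (4x4, takes a point from camera to world coordinates). Camera axes: x right, y down, z forward; pixel columns grow to the right and rows downward; lengths in m; the calibration is good to about 2 mm. A picture is of the moment at which its call begins. There is no depth.
- close_job(): hands the job in, once; it reports no verdict.
The state is a dict: "time_s": time; "joints": joint angles; "qd": joint speeds; "joint_torque": joint torques, N m; "tcp_pos": TCP position; "eef_rot": TCP orientation; "contact_force": force on the tool from outside, world axes, zero at the start; "moment": the same for the moment, N m; "gripper_width": finger opening in m.
Only numpy, scipy, OpenCV 4.12 (cv2) and the standard library are available. Lean on these libraries where they do the work, as an engineer would, in place of code of your own. Each camera call takes 0.05 s, during which the arm holds its last target.

## Working session

There is one attempt and no reset: what is moved stays moved. The work goes in short steps, Python scripts to look and compute and a tool call to move; the robot and the scene stay as the last step left them, time stands still between calls to the robot, and variables do not carry over. Pictures are saved under pics/ and viewed, and the job is handed in when it is done.

Besides the shell and the picture viewer there is one more tool, called after ">>>" as name(argument=value, ...), one argument or row to a line, values as JSON. play_rows: Moves the arm, as the interface text tells. Its arguments: {"type":"object","properties":{"series":{"type":"array","items":{"type":"number"}},"jaw":{"type":"number"},"squeeze":{"type":"number"}},"required":["series"]}

```bash
ls; mkdir -p pics; python3 - <<'E'
from plant import *
import cv2,numpy as np,pickle
print(get_state())
for n in ["scene","side","wrist"]:
    c=capture(n); cv2.imwrite(f"pics/{n}0.png",c["img"]); pickle.dump(c,open(f"{n}0.pkl","wb"))
    print(n,np.round(c["K"],1).tolist(),np.round(c["world_from_camera"],3).tolist())
E
```

```text
pics
{'time_s': 0.0, 'joints': array([ 1.65052949e+01,  2.05910900e+01,  6.33897870e-01, -1.93611128e-02,
       -7.01361338e+01, -1.65071323e+01]), 'qd': array([ 0.03156577, -0.09052366,  0.01349978,  0.05817249, -0.011674  ,
       -0.01153093]), 'joint_torque': array([-8.00930356e-04, -5.82726967e+01,  2.93058443e+01,  6.99745238e+00,
        6.93249181e-03, -2.06530804e-04]), 'tcp_pos': array([ 6.74510972e-01, -5.07011087e-05,  2.25629917e-01]), 'eef_rot': array([   5.47311186,   89.90491524, -174.53531903]), 'contact_force': array([ 0.08581351, -0.68367632,  0.35046868]), 'moment': array([-0.01174645, -0.00380681, -0.01538083]), 'gripper_width': 0.08744627164113504}
scene [[566.1, 0.0, 315.9], [0.0, 566.1, 241.9], [0.0, 0.0, 1.0]] [[-0.634, 0.599, -0.49, 1.062], [0.773, 0.481, -0.413, 0.497], [-0.011, -0.64, -0.768, 1.091], [0.0, 0.0, 0.0, 1.0]]
side [[521.6, 0.0, 318.8], [0.0, 521.6, 235.7], [0.0, 0.0, 1.0]] [[0.93, -0.261, 0.258, 0.082], [-0.367, -0.633, 0.682, -0.965], [-0.014, -0.729, -0.684, 1.081], [0.0, 0.0, 0.0, 1.0]]
wrist [[402.7, 0.0, 314.3], [0.0, 402.7, 245.4], [0.0, 0.0, 1.0]] [[-1.0, 0.001, -0.001, 0.675], [0.0, 0.958, 0.285, -0.078], [0.001, 0.285, -0.958, 0.383], [0.0, 0.0, 0.0, 1.0]]
```

View pics/scene0.png

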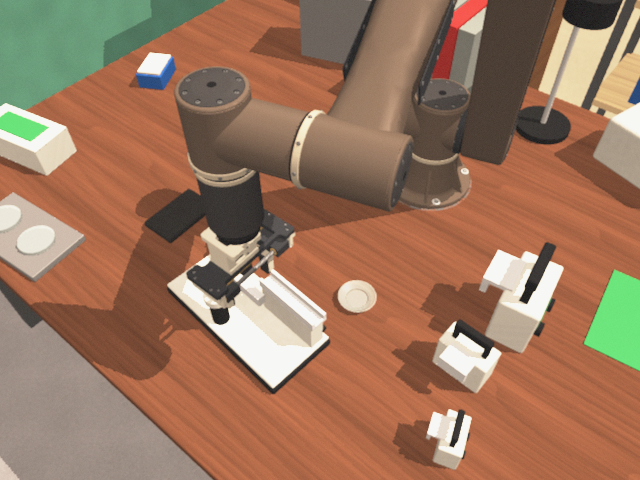

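View pics/side0.png

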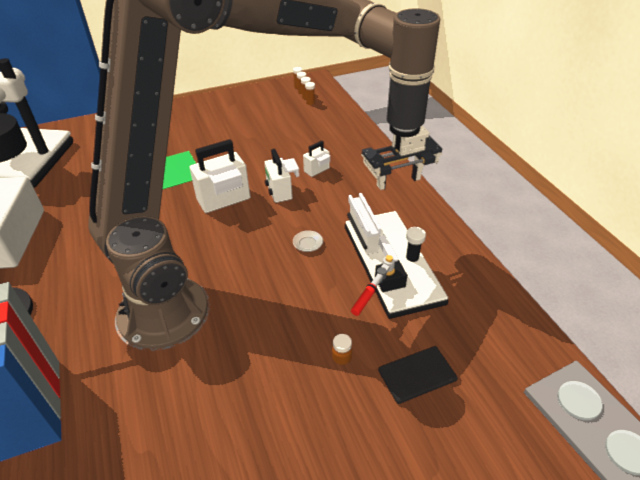

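View pics/wrist0.png

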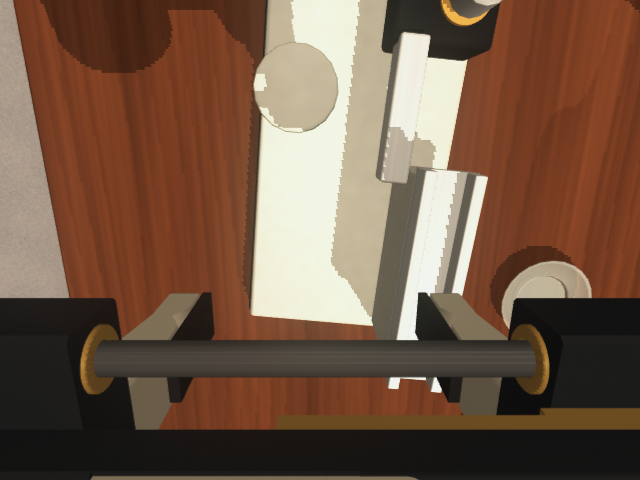

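```bash
cat > h.py <<'E'
import numpy as np,cv2,pickle
from scipy.spatial.transform import Rotation as R
def crop(src,dst,x0,y0,x1,y1,s):
    im=cv2.imread(src)[y0:y1,x0:x1]
    im=cv2.resize(im,None,fx=s,fy=s,interpolation=cv2.INTER_CUBIC)
    for k in range((x0+9)//10*10,x1,10):
        cv2.line(im,(int((k-x0)*s),0),(int((k-x0)*s),8 if k%50 else 20),(0,0,255),1)
        if k%20==0: cv2.putText(im,str(k),(int((k-x0)*s)+1,18),0,.35,(0,0,255),1)
    for k in range((y0+9)//10*10,y1,10):
        cv2.line(im,(0,int((k-y0)*s)),(8,int((k-y0)*s)),(0,0,255),1)
        if k%20==0: cv2.putText(im,str(k),(10,int((k-y0)*s)+4),0,.35,(0,0,255),1)
    cv2.imwrite(dst,im)
def ray(c,u,v):
    d=np.linalg.inv(c["K"])@[u,v,1]; T=np.array(c["world_from_camera"])
    d=T[:3,:3]@d; return T[:3,3],d/np.linalg.norm(d)
def tri(*obs):
    A=np.zeros((3,3));b=np.zeros(3);rs=[]
    for c,u,v in obs:
        o,d=ray(c,u,v);P=np.eye(3)-np.outer(d,d);A+=P;b+=P@o;rs.append((o,d))
    p=np.linalg.solve(A,b)
    return p,max(np.linalg.norm((np.eye(3)-np.outer(d,d))@(p-o)) for o,d in rs)
def atz(c,u,v,z):
    o,d=ray(c,u,v);return o+d*(z-o[2])/d[2]
def proj(c,p):
    T=np.linalg.inv(c["world_from_camera"]);q=T[:3,:3]@p+T[:3,3];q=c["K"]@q;return q[:2]/q[2]
def L(n): return pickle.load(open(n+".pkl","rb"))
E
python3 - <<'E'
from h import *
crop("pics/scene0.png","pics/sA.png",420,230,580,370,5)
crop("pics/side0.png","pics/dA.png",180,130,340,220,5)
crop("pics/scene0.png","pics/sB.png",150,200,340,390,4)
crop("pics/side0.png","pics/dB.png",330,180,460,330,4)
E
```

```text
(no output)
```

View pics/sA.png

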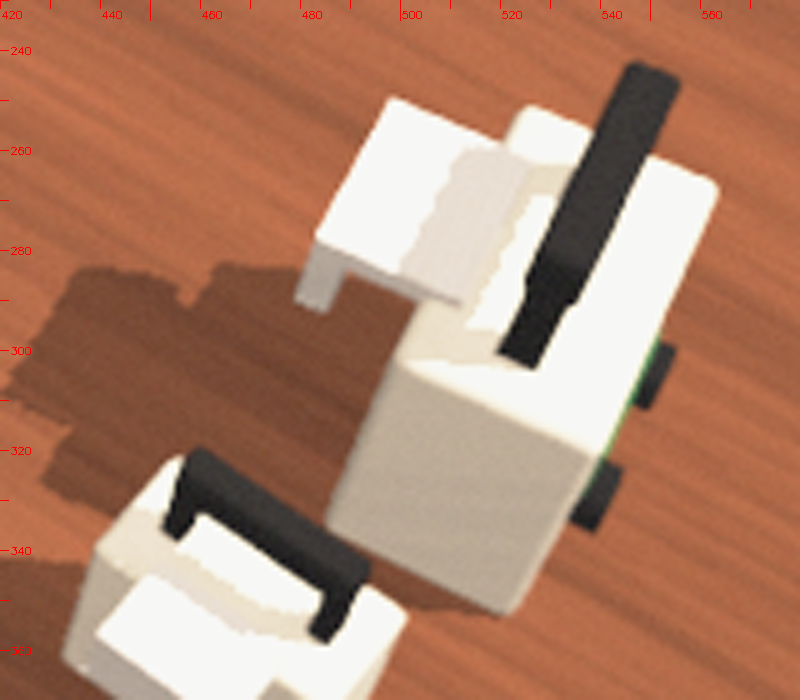

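View pics/dA.png

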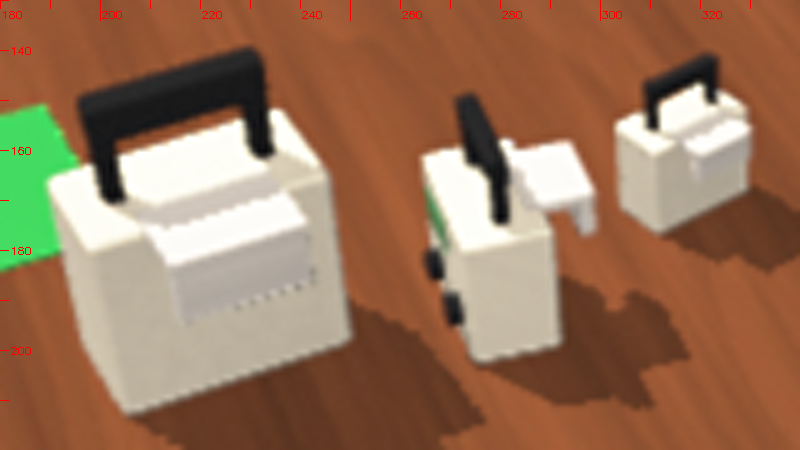

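View pics/sB.png

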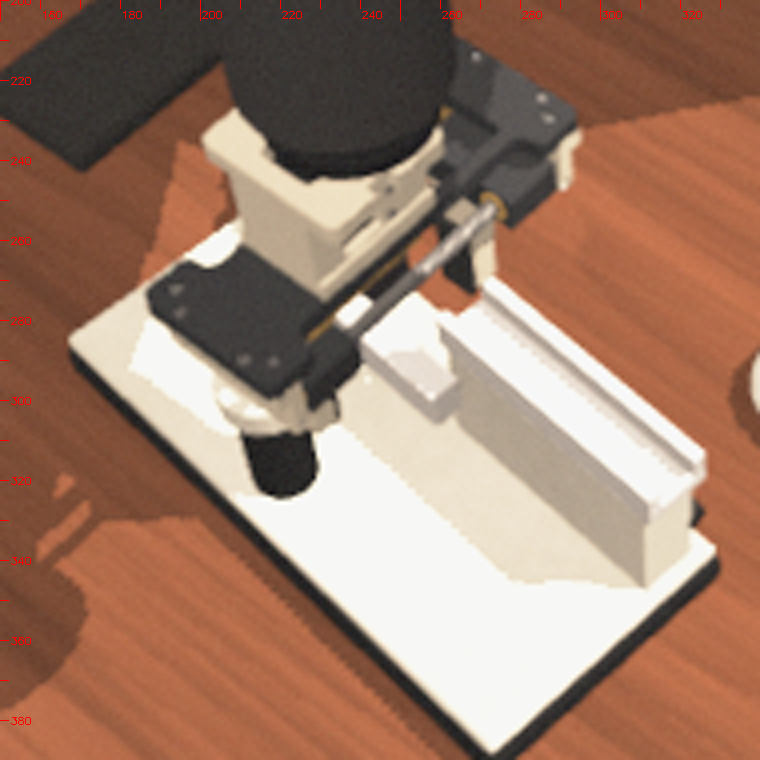

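View pics/dB.png

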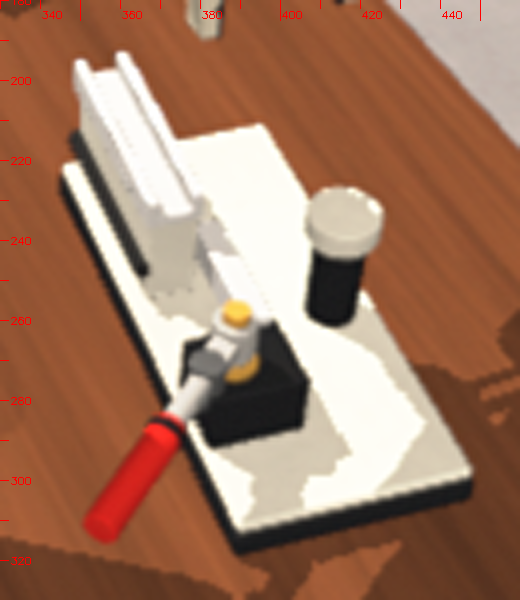

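```bash
python3 - <<'E'
from h import *
s=L("scene0");d=L("side0")
def P(n,a,b): print(n,[ (np.round(x,4).tolist() if hasattr(x,'shape') else round(x,4)) for x in tri((s,*a),(d,*b))])
P("barA -y end top",(459,321.5),(278.5,163))
P("barB +y end top",(492,346),(272,150))
print("big"); P("b",(548,244),(197,150)); P("b2",(525,286),(231,142))
print("mid box bottom from side", atz(d,274,202,0),atz(d,291,198,0))
# rail
P("lip front end near", (310,328),(375,233))
P("rail -? corner scene(324,313)", (324,313),(351,196.5))
print("bolt",tri((d,389,257))) if 0 else None
for uv in [(389,257)]: print(atz(d,*uv,.12))
print("grip",atz(d,356,312,.108),atz(d,372,285,.108), "joint", atz(d,381,270,.108))
print("basecorners",[np.round(atz(s,*q,z),3).tolist() for q,z in [((168,285),.032),((273,388),.032),((329,337),.032)]],[np.round(atz(d,*q,z),3).tolist() for q,z in [((389,314),.032),((446,299),.032),((346,222),.032),((395,211),.032)]])
print("case",[np.round(atz(d,*q,.018),3).tolist() for q in [(380,375),(439,349),(457,374),(402,400)]])
print("dish",np.round(atz(d,308,240,.01),3),np.round(atz(s,357,296,.01),3),"jar",np.round(atz(d,342,340,.06),3))
E
```

```text
barA -y end top [[0.4405, 0.3305, 0.1396], 0.0036]
barB +y end top [[0.4456, 0.407, 0.138], 0.0017]
big
b [[0.2121, 0.3902, 0.2086], 0.0008]
b2 [[0.3223, 0.4018, 0.1987], 0.0041]
mid box bottom from side [0.41395441 0.31629451 0.        ] [0.47202134 0.31454783 0.        ]
lip front end near [[0.6111, 0.0531, 0.0305], 0.0345]
rail -? corner scene(324,313) [[0.5857, 0.1075, 0.1274], 0.0052]
[ 0.58258718 -0.15136632  0.12      ]
grip [ 0.43418456 -0.27375732  0.108     ] [ 0.50575675 -0.21183159  0.108     ] joint [ 0.54892212 -0.17481646  0.108     ]
basecorners [[0.7, -0.255, 0.032], [0.736, 0.103, 0.032], [0.574, 0.118, 0.032]] [[0.536, -0.257, 0.032], [0.695, -0.269, 0.032], [0.576, 0.105, 0.032], [0.736, 0.094, 0.032]]
case [[0.442, -0.399, 0.018], [0.605, -0.388, 0.018], [0.608, -0.463, 0.018], [0.459, -0.474, 0.018]]
dish [0.45  0.096 0.01 ] [0.439 0.093 0.01 ] jar [ 0.386 -0.303  0.06 ]
```

```bash
cat >> h.py <<'E'
def axes(st): return R.from_euler('xyz',st["eef_rot"],degrees=True).as_matrix()
def plan(target,yawz=None):
    """target TCP world; yawz: desired world heading (deg) of tool z. prints tool shift & spin"""
    from plant import get_state
    st=get_state();M=axes(st);d=M.T@(np.array(target)-st["tcp_pos"])
    z=np.degrees(np.arctan2(M[1,2],M[0,2]))
    print("t",round(st["time_s"],2),"tcp",np.round(st["tcp_pos"],4),"zhead",round(z,2),"F",np.round(st["contact_force"],1),"w",round(st["gripper_width"],4))
    print("tool shift",np.round(d,4))
    if yawz is not None:
        # spin about tool x (down): +spin turns heading by -spin
        dz=(yawz-z+90)%180-90
        print("spin rad",round(-np.radians(dz),4))
E
python3 - <<'E'
from h import *
from plant import get_state
print(np.round(axes(get_state()),3)); plan([0.445,0.30,0.30],-4)
E
```

```text
[[-0.001 -0.    -1.   ]
 [-0.    -1.     0.   ]
 [-1.     0.     0.001]]
t 0.15 tcp [ 0.6746 -0.      0.2259] zhead 180.0 F [-0.1 -0.3 -0. ] w 0.0876
tool shift [-0.0739 -0.3     0.2297]
spin rad 0.0698
```

>>> play_rows(
  series=[-0.02, -0.03, 0.02, 0, -0.02, -0.03, 0.02, 0, -0.02, -0.03, 0.02, 0, -0.02, -0.03, 0.02, 0, -0.02, -0.03, 0.02, 0],
)

```text
time_s: 0.57
tcp_pos: [0.5737, 0.1509, 0.3272]
eef_rot: [19.8, 90.0, -160.2]
contact_force: [0.7, 1.1, 0.1]
gripper_width: 0.0876
```

```bash
cat > cap.py <<'E'
import sys
from h import *
from plant import *
for n in sys.argv[2:]:
    c=capture(n); k=n+sys.argv[1]; cv2.imwrite(f"pics/{k}.png",c["img"]); pickle.dump(c,open(k+".pkl","wb"))
st=get_state(); print(st["time_s"],st["tcp_pos"],st["contact_force"])
E
python3 cap.py 1 wrist side scene
```

```text
0.7167 [0.57444532 0.15228751 0.32884534] [ 0.03300735  0.32203961 -0.59864741]
```

View pics/wrist1.png

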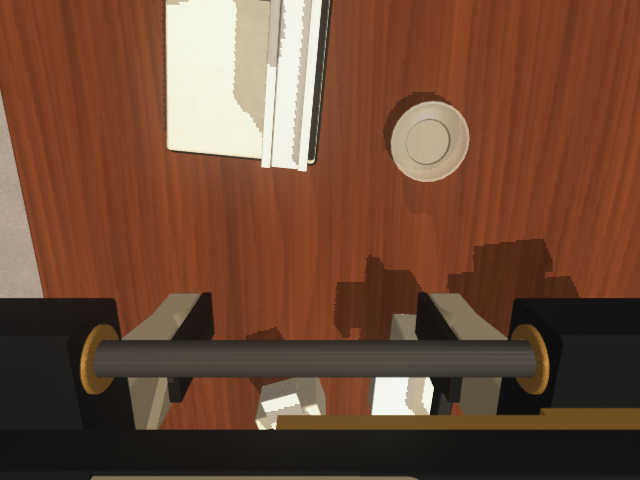

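View pics/scene1.png

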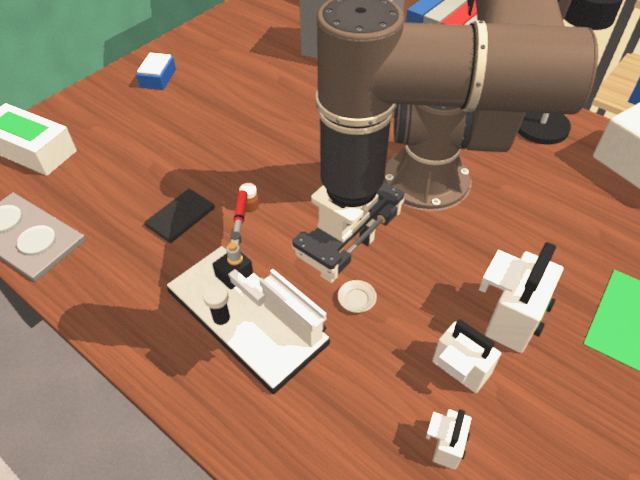

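```bash
python3 - <<'E'
from h import *
crop("pics/scene1.png","pics/sC.png",160,180,340,330,4.4)
crop("pics/side1.png","pics/dC.png",335,180,455,325,4.1)
crop("pics/wrist1.png","pics/wC.png",160,0,340,180,3.3)
E
```

```text
(no output)
```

View pics/sC.png

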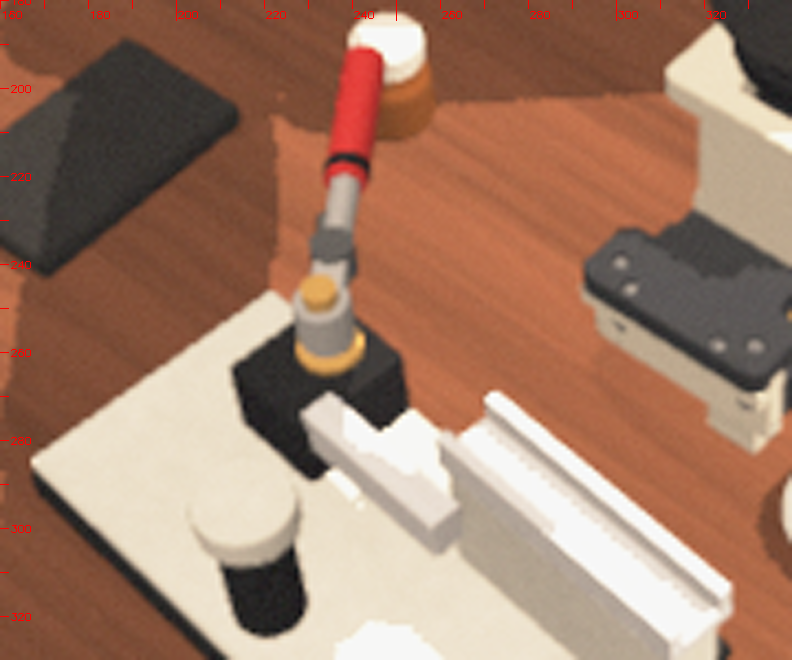

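View pics/dC.png

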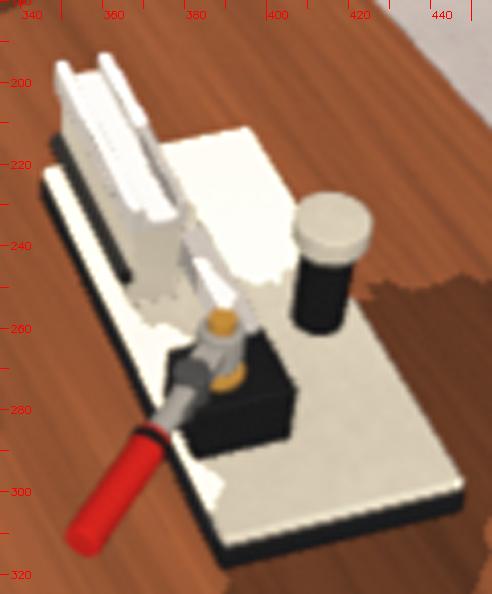

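View pics/wC.png

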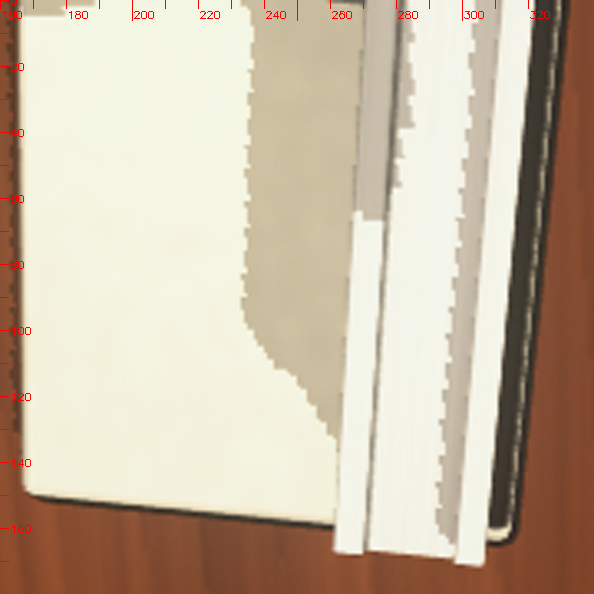

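```bash
python3 - <<'E'
from h import *
plan([0.445,0.50,0.32],-4)
E
```

```text
t 0.72 tcp [0.5744 0.1523 0.3288] zhead -179.79 F [ 0.   0.3 -0.6] w 0.0879
tool shift [ 0.0092 -0.3482  0.1282]
spin rad 0.0735
```

```bash
cat > stand.py <<'E'
from h import *
from scipy.optimize import least_squares
w=L("wrist1");s=L("scene1");d=L("side1")
O=[(w,307.5,171,-20,180,130),(w,299.5,170,-12,180,130),(w,269.5,167,12,180,130),(w,262,167,20,180,130),
(s,326.4,313.6,-20,180,130),(s,313.4,328.9,20,180,130),(s,271.4,269.1,-20,20,130),(s,260,278.9,20,20,130),
(d,350.1,195.1,-20,180,130),(d,360.1,193.2,20,180,130),(d,367.9,231.2,-20,20,130),(d,378.9,231.7,20,20,130),
(d,389.1,312.9,-30,-185,32),(d,447.9,297.8,140,-185,32),(d,345.2,221.5,-30,185,32),(d,396,211.2,140,185,32),
(w,316,162,-30,185,32),(w,167.6,149.4,140,185,32),(s,167.3,285.2,140,-185,32),(s,221.8,245.9,-30,-185,32)]
def f(p,full=False):
    r=[]
    for c,u,v,x,y,z in O:
        q=R.from_euler('z',p[2]).apply([x/1e3,y/1e3,z/1e3])+[p[0],p[1],p[3]]
        r+=list(proj(c,q)-[u,v])
    return np.array(r)
if __name__=="__main__":
    S=least_squares(f,[.586,-.079,-.11,0],loss='soft_l1')
    print(S.x,np.degrees(S.x[2])); print(np.round(f(S.x).reshape(-1,2),1).tolist())
    S2=least_squares(lambda p:f(p)[:24],[.586,-.079,-.11,0],loss='soft_l1');print("rail only",S2.x)
    S2=least_squares(lambda p:f(p)[24:],[.586,-.079,-.11,0],loss='soft_l1');print("base only",S2.x)
    S2=least_squares(lambda p:f(p)[[*range(8),32,33,34,35]],[.586,-.079,-.11,0],loss='soft_l1');print("wrist only",S2.x)
    T=lambda q:R.from_euler('z',S.x[2]).apply(q)+[S.x[0],S.x[1],S.x[3]]
    print("seat",T([0,.1,.115]),"bolt",T([0,-.09,.108]),"joint/grip tri")
    print("grip far end", tri((s,242,191.5),(d,355.5,312))," near end",tri((s,238,219),(d,371,286)),"joint",tri((s,234,235.5),(d,381,271)),"bolt top",tri((s,232,246),(d,389,258)))
    print("odd bar", tri((s,230,275),(d,396,259)) , tri((s,260,302),(d,383,240)))
E
python3 stand.py
```

```text
[ 0.58195888 -0.06997706 -0.09935899 -0.00622363] -5.692850904568165
[[-0.4, 0.0], [-1.4, 0.1], [1.6, 0.4], [0.1, -0.5], [-1.6, 0.3], [-2.8, -2.7], [0.0, 0.2], [-2.6, 1.2], [-3.2, 1.6], [-0.2, 1.0], [-2.5, 1.3], [0.4, -2.0], [-2.2, 1.2], [0.2, 1.6], [-2.6, -0.0], [-1.2, -0.2], [1.0, 5.0], [-2.6, 2.3], [-3.6, -0.6], [-0.6, -1.7]]
rail only [ 0.58139602 -0.06986997 -0.10156899 -0.00468881]
base only [ 0.58275468 -0.07178727 -0.09899428 -0.00873182]
wrist only [ 0.57972316 -0.06922253 -0.11428691 -0.01419119]
seat [0.59187844 0.02952973 0.10877637] bolt [ 0.57303128 -0.15953318  0.10177637] joint/grip tri
grip far end (array([ 0.42931404, -0.27309818,  0.11079345]), np.float64(0.0035142322593931))  near end (array([ 0.49916622, -0.21568517,  0.111667  ]), np.float64(0.0016360982348585637)) joint (array([ 0.54287286, -0.18383954,  0.11595438]), np.float64(0.000871362605672902)) bolt top (array([ 0.57500713, -0.15896589,  0.12714394]), np.float64(0.0027630922628846056))
odd bar (array([ 0.6140075 , -0.13290951,  0.08326058]), np.float64(0.0018111825442690323)) (array([ 0.62062684, -0.04043655,  0.06972291]), np.float64(0.003918789994604738))
```

>>> play_rows(
  series=[0, -0.04, 0.02, 0.015, 0, -0.04, 0.02, 0.015, 0, -0.04, 0.02, 0.015, 0, -0.04, 0.02, 0.015, 0, -0.04, 0.02, 0.01],
)

```text
time_s: 1.13
tcp_pos: [0.4867, 0.3396, 0.3257]
eef_rot: [48.9, 89.9, -135.3]
contact_force: [2.5, 0.6, 1.3]
gripper_width: 0.0876
```

>>> play_rows(
  series=[0, -0.03, 0.01, 0, 0, -0.03, 0.01, 0, 0, -0.03, 0.008, 0, 0, -0.03, 0, 0, 0, -0.02, 0, 0],
)

```text
time_s: 1.55
tcp_pos: [0.4692, 0.4824, 0.3248]
eef_rot: [56.9, 89.9, -127.1]
contact_force: [1.0, -0.4, -0.2]
gripper_width: 0.0879
```

```bash
python3 cap.py 2 wrist
```

```text
1.6 [0.46945167 0.48454667 0.32348225] [0.78521423 1.54218977 0.40607631]
```

View pics/wrist2.png

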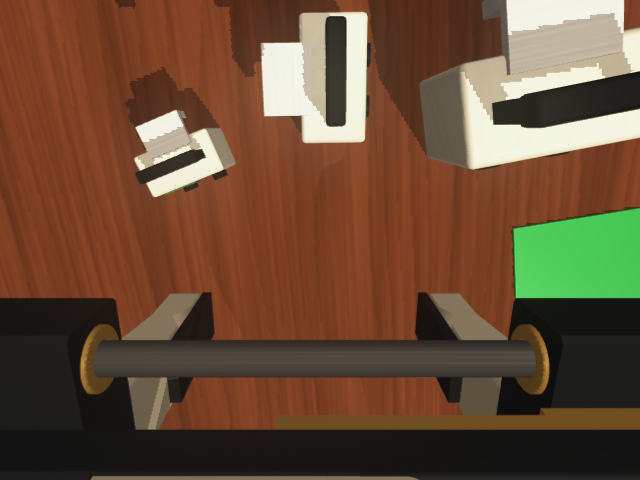

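```bash
python3 - <<'E'
from h import *
crop("pics/wrist2.png","pics/wD.png",230,0,500,180,2.9)
crop("pics/scene1.png","pics/sD.png",425,310,505,400,6.5)
E
```

```text
(no output)
```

View pics/wD.png

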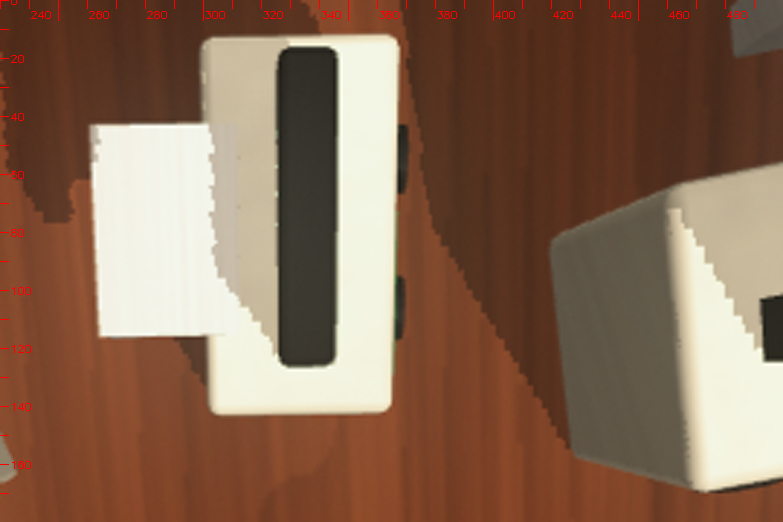

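View pics/sD.png

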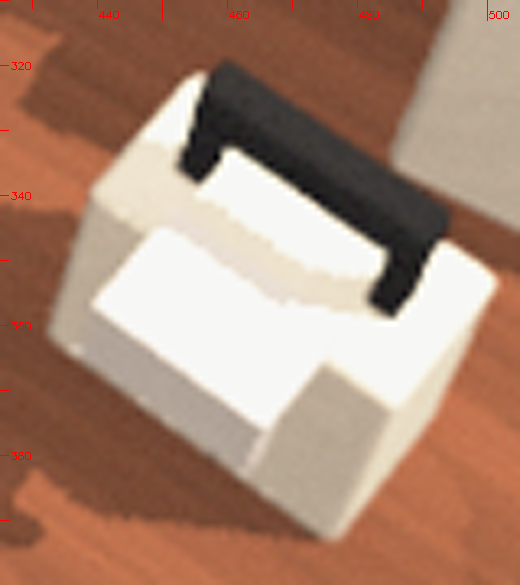

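```bash
cat > box.py <<'E'
from h import *
from scipy.optimize import least_squares
w=L("wrist2");s=L("scene1");d=L("side1")
O=[(w,325.2,15.9,8,-40,10),(w,346.2,15.9,-8,-40,10),(w,326.2,126.5,8,40,10),(w,345.9,126.5,-8,40,10),
(w,299.7,13.1,30,-55,-40),(w,367.2,12.4,-30,-55,-40),(w,302.1,142.4,30,55,-40),(w,364.8,142.1,-30,55,-40),
(w,261,43,63,-30,-36),(w,264.1,116.2,63,30,-36)]
def f(p):
    r=[]
    for c,u,v,x,y,z in O:
        q=R.from_euler('z',p[2]).apply([x/1e3,y/1e3,z/1e3])+[p[0],p[1],p[3]]
        r+=list(proj(c,q)-[u,v])
    return np.array(r)
S=least_squares(f,[.443,.369,-.06,.135],loss='soft_l1')
print(S.x,np.degrees(S.x[2]));print(np.round(f(S.x).reshape(-1,2),1).tolist())
g=S.x[[0,1,3]]
print("scene proj of grip",proj(s,g),"side",proj(d,g), "tri scene+side+wrist", tri((s,476,333.5),(d,275.5,158.5),(w,335.5,71)))
print("big box near top corner, bottom",atz(w,420,82,.0),atz(w,462,64,.13),atz(w,470,169,.13), "bar end",atz(w,493,112,.20))
plan(g-[0,0,.019],np.degrees(S.x[2]))
E
python3 box.py
```

```text
[ 0.4438276   0.3655085  -0.05588995  0.13004954] -3.2022579952305343
[[0.3, 0.6], [0.3, 0.2], [-0.2, -0.2], [-0.3, -0.5], [-1.3, -0.5], [0.4, -0.9], [-0.8, 0.8], [-0.0, 0.2], [0.3, 0.9], [0.6, -0.4]]
scene proj of grip [471.40506689 335.87583304] side [275.19570122 158.79625294] tri scene+side+wrist (array([0.4420005 , 0.36583444, 0.13453753]), np.float64(0.006682327712235723))
big box near top corner, bottom [0.34246284 0.36523695 0.        ] [0.34145537 0.3645714  0.13      ] [0.33167692 0.44904263 0.13      ] bar end [0.34411892 0.40350316 0.2       ]
t 1.6 tcp [0.4695 0.4845 0.3235] zhead 176.07 F [0.8 1.5 0.4] w 0.0874
tool shift [0.2128 0.12   0.0171]
spin rad -0.0128
```

```bash
python3 - <<'E'
from h import *
w=L("wrist2");s=L("scene1");d=L("side1")
crop("pics/wrist2.png","pics/wE.png",480,60,640,150,4.8)
for a in [(529,284),(531,284)]:
  print(tri((s,*a),(d,231.5,141)),tri((s,*a),(w,493,113)),tri((d,231.5,141),(w,493,113)))
E
```

```text
(array([0.32160846, 0.40450365, 0.20338061]), np.float64(0.00012190491156290755)) (array([0.36726084, 0.40712707, 0.25674282]), np.float64(0.0030539660090494543)) (array([0.33159708, 0.40805086, 0.19498124]), np.float64(0.010309511963387516))
(array([0.32081529, 0.40681433, 0.20318218]), np.float64(0.001407300973648963)) (array([0.36823408, 0.40869309, 0.26001804]), np.float64(0.004663342037272878)) (array([0.33159708, 0.40805086, 0.19498124]), np.float64(0.010309511963387516))
```

View pics/wE.png

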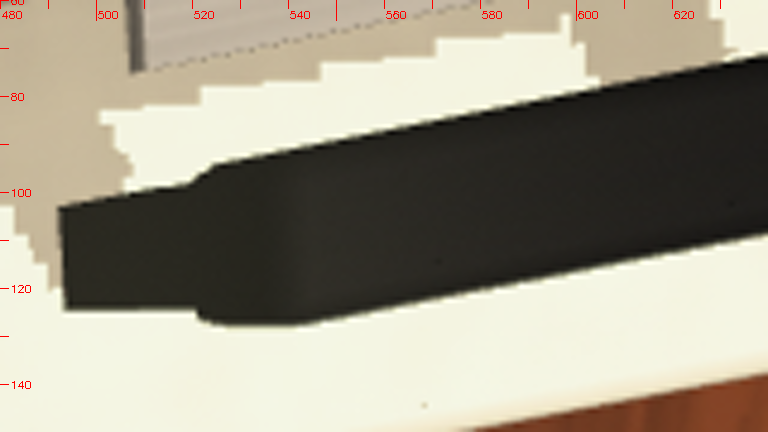

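>>> play_rows(
  series=[0.012, 0.024, 0.0034, -0.003, 0.012, 0.024, 0.0034, -0.003, 0.012, 0.024, 0.0034, -0.003, 0.012, 0.024, 0.0034, -0.002, 0.012, 0.024, 0.0034, -0.002],
  jaw=100,
  squeeze=40,
)

```text
time_s: 2.02
tcp_pos: [0.4446, 0.3598, 0.2647]
eef_rot: [55.7, 89.9, -127.6]
contact_force: [0.0, -0.6, -0.4]
gripper_width: 0.0876
```

```bash
python3 -c "
from h import *
plan([.4438,.3655,.117],-3.2)"; python3 cap.py 3 scene side
```

```text
t 2.02 tcp [0.4446 0.3598 0.2647] zhead 176.69 F [ 0.  -0.6 -0.4] w 0.0876
tool shift [ 0.1477 -0.0059  0.0009]
spin rad -0.0019
2.1167 [0.44349858 0.35737717 0.26404766] [-0.4717422   0.63713167  0.78015273]
```

>>> play_rows(
  series=[0.03, -0.002, 0, 0, 0.03, -0.002, 0, 0, 0.03, -0.002, 0, 0, 0.03, -0.002, 0, 0, 0.0, 0, 0, 0],
)

```text
time_s: 2.53
tcp_pos: [0.4431, 0.3668, 0.1401]
eef_rot: [52.5, 89.4, -130.9]
contact_force: [-1.6, -1.8, -1.5]
gripper_width: 0.0878
```

```bash
python3 -c "
from h import *
plan([.4438,.3655,.117],-3.2)"; python3 cap.py 4 scene side wrist; python3 - <<'E'
from h import *
crop("pics/scene4.png","pics/a.png",420,230,580,370,4)
crop("pics/side4.png","pics/b.png",180,100,340,220,4)
a=cv2.imread("pics/a.png");b=cv2.imread("pics/b.png")
E
```

```text
t 2.53 tcp [0.4431 0.3668 0.1401] zhead 176.62 F [-1.6 -1.8 -1.5] w 0.0878
tool shift [ 0.0231  0.0011 -0.0009]
spin rad -0.0032
2.6833 [0.44602514 0.37016362 0.14752672] [0.30590071 0.52811584 0.31567706]
```

View pics/a.png

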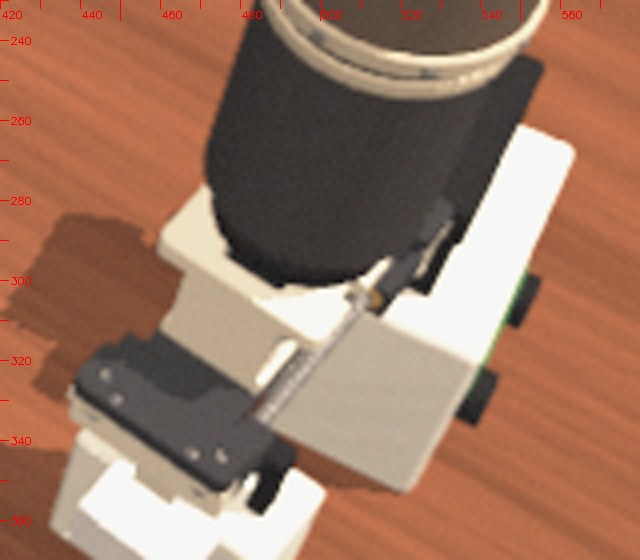

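View pics/b.png

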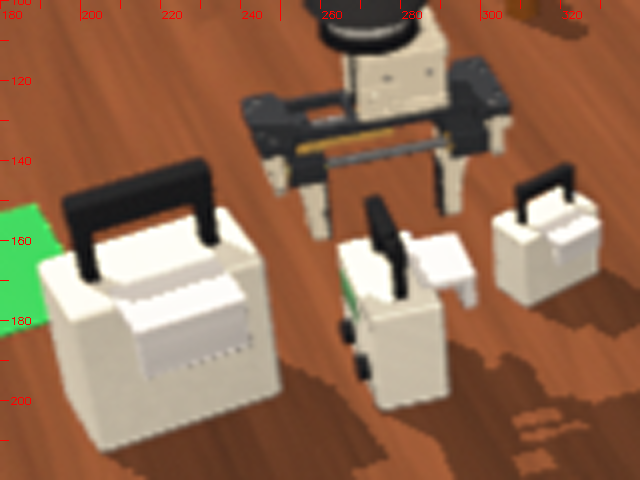

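View pics/wrist4.png

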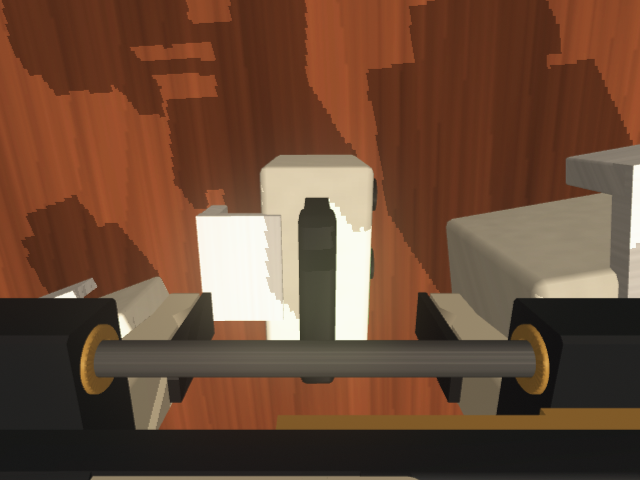

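>>> play_rows(
  series=[0.01, 0.002, 0.001, 0, 0.01, 0.002, 0.001, 0, 0.009, 0, 0, 0, 0, 0, 0, 0, 0, 0, 0, 0],
)

```text
time_s: 3.1
tcp_pos: [0.4427, 0.3657, 0.1172]
eef_rot: [66.5, 89.9, -116.7]
contact_force: [-0.6, -0.5, -0.2]
gripper_width: 0.0876
```

>>> play_rows(
  series=[0, 0, 0, 0, 0, 0, 0, 0, 0, 0, 0, 0, 0, 0, 0, 0, 0, 0, 0, 0],
  jaw=0,
  squeeze=40,
)

```text
time_s: 3.52
tcp_pos: [0.4429, 0.3662, 0.1178]
eef_rot: [-121.7, 90.0, 55.1]
contact_force: [0.2, 1.1, 0.3]
gripper_width: 0.0597
```

>>> play_rows(
  series=[0, 0, 0, 0, 0, 0, 0, 0, 0, 0, 0, 0, 0, 0, 0, 0, 0, 0, 0, 0],
)

```text
time_s: 3.93
tcp_pos: [0.4429, 0.366, 0.1175]
eef_rot: [64.8, 90.0, -118.5]
contact_force: [0.0, -0.5, -1.0]
gripper_width: 0.0265
```

```bash
python3 cap.py 5 side; python3 - <<'E'
from h import *
plan([.54,.03,.25],-5.7)
crop("pics/side5.png","pics/b5.png",200,90,340,220,5)
E
```

```text
3.9833 [0.44287173 0.36600579 0.11753671] [ 0.36054367  0.18734813 -0.29669421]
t 3.98 tcp [0.4429 0.366  0.1175] zhead 176.73 F [ 0.4  0.2 -0.3] w 0.0225
tool shift [-0.1325  0.3299 -0.1161]
spin rad 0.0424
```

View pics/b5.png

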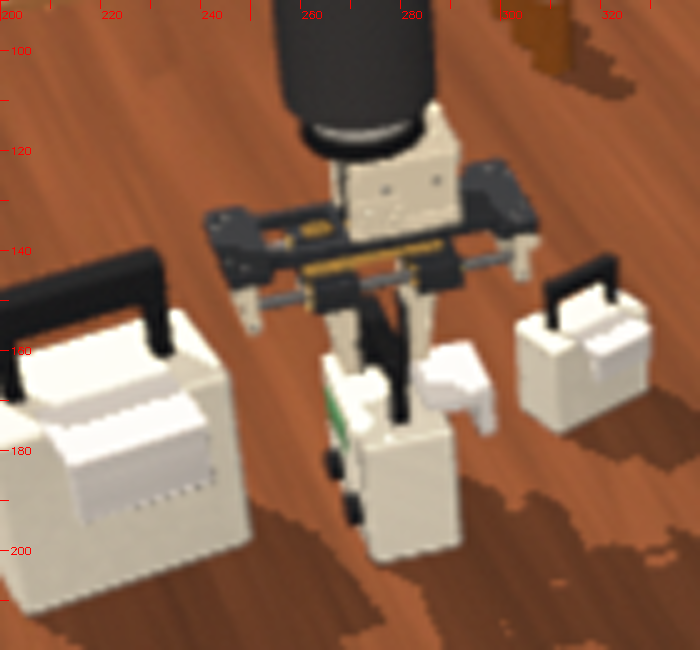

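Fingers still closing (22 mm), about at the bar. One more idle call, then lift.

>>> play_rows(
  series=[0, 0, 0, 0, 0, 0, 0, 0, 0, 0, 0, 0, 0, 0, 0, 0, 0, 0, 0, 0],
)

```text
time_s: 4.4
tcp_pos: [0.4429, 0.3661, 0.1175]
eef_rot: [13.8, 90.0, -169.5]
contact_force: [0.4, 0.2, -1.2]
gripper_width: 0.0157
```

>>> play_rows(
  series=[-0.01, 0, 0, 0, -0.02, 0, 0, 0, -0.025, 0, 0, 0, -0.025, 0, 0, 0, -0.015, 0, 0, 0],
)

```text
time_s: 4.82
tcp_pos: [0.4432, 0.3663, 0.2156]
eef_rot: [-129.1, 89.9, 47.7]
contact_force: [0.6, 1.0, -3.7]
gripper_width: 0.0163
```

```bash
python3 cap.py 6 side wrist; python3 - <<'E'
from h import *
plan([.54,.03,.25],-5.7)
crop("pics/side6.png","pics/b6.png",200,90,340,220,5)
E
```

```text
4.9167 [0.44375317 0.36711375 0.21594858] [-0.44731235  0.61722442 -3.96946965]
t 4.92 tcp [0.4438 0.3671 0.2159] zhead 176.75 F [-0.4  0.6 -4. ] w 0.0157
tool shift [-0.0351  0.331  -0.1153]
spin rad 0.0428
```

View pics/b6.png

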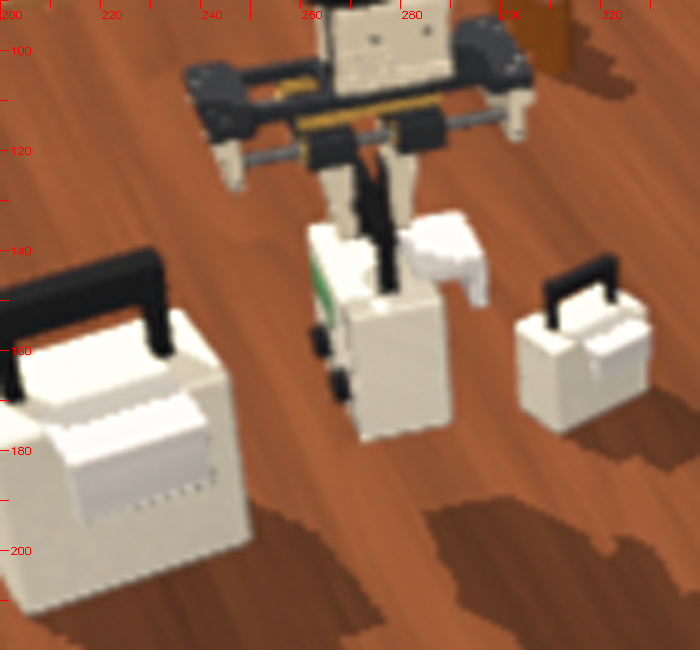

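View pics/wrist6.png

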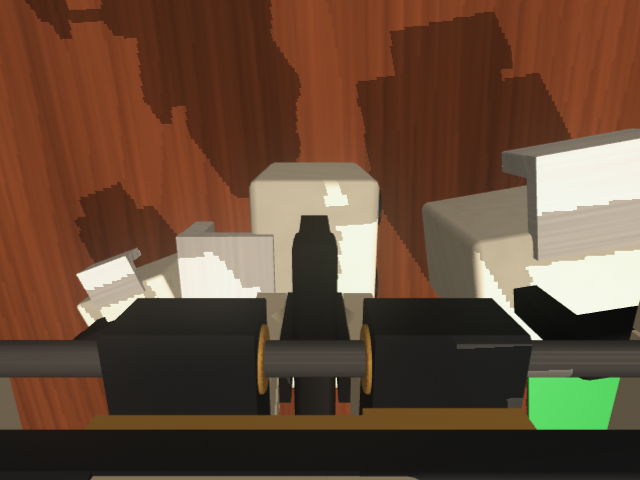

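>>> play_rows(
  series=[-0.002, 0.015, -0.005, 0.008, -0.002, 0.03, -0.01, 0.008, -0.002, 0.035, -0.012, 0.008, -0.002, 0.035, -0.012, 0.008, -0.002, 0.035, -0.012, 0.008],
)

```text
time_s: 5.33
tcp_pos: [0.4814, 0.2103, 0.221]
eef_rot: [37.9, 89.8, -147.7]
contact_force: [1.8, -0.7, -3.6]
gripper_width: 0.0158
```

>>> play_rows(
  series=[0, 0.035, -0.012, 0.004, 0, 0.035, -0.012, 0, 0, 0.03, -0.01, 0, 0, 0.025, -0.006, 0, 0, 0.015, 0, 0],
)

```text
time_s: 5.75
tcp_pos: [0.5073, 0.0661, 0.2209]
eef_rot: [30.6, 89.8, -155.3]
contact_force: [0.7, -1.5, -3.4]
gripper_width: 0.0157
```

>>> play_rows(
  series=[0, 0.015, 0, 0, 0, 0.01, 0, 0, 0, 0, 0, 0, 0, 0, 0, 0, 0, 0, 0, 0],
)

```text
time_s: 6.17
tcp_pos: [0.5056, 0.0447, 0.2221]
eef_rot: [5.6, 90.0, 179.9]
contact_force: [-0.2, 1.1, -4.0]
gripper_width: 0.0156
```

```bash
python3 cap.py 7 side scene wrist; python3 - <<'E'
from h import *
plan([.5313,.036,.215],-5.9)
crop("pics/side7.png","pics/b7.png",310,120,450,260,5)
crop("pics/scene7.png","pics/a7.png",200,170,360,350,3.5)
E
```

```text
6.3167 [0.50573107 0.04510228 0.22238526] [ 1.13386779  0.20550505 -3.77991686]
t 6.32 tcp [0.5057 0.0451 0.2224] zhead 174.26 F [ 1.1  0.2 -3.8] w 0.0158
tool shift [ 0.0074  0.0065 -0.0264]
spin rad 0.0029
```

View pics/b7.png

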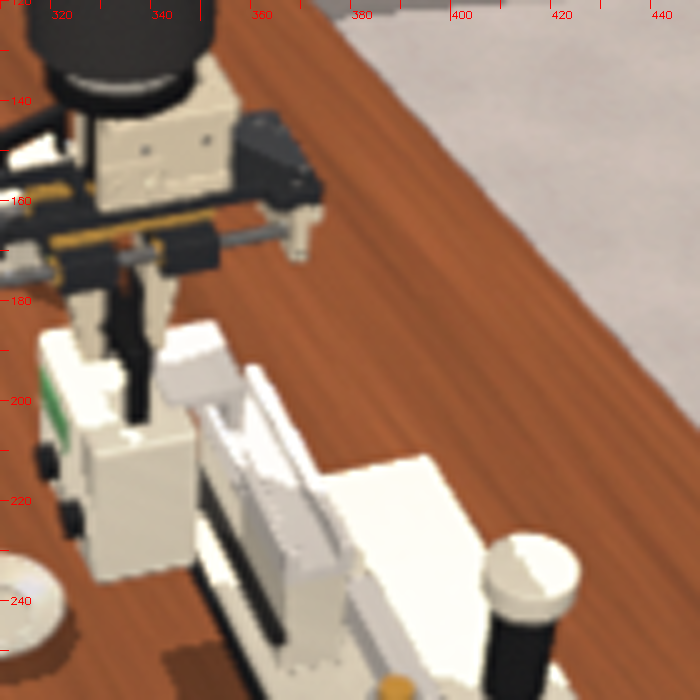

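View pics/a7.png

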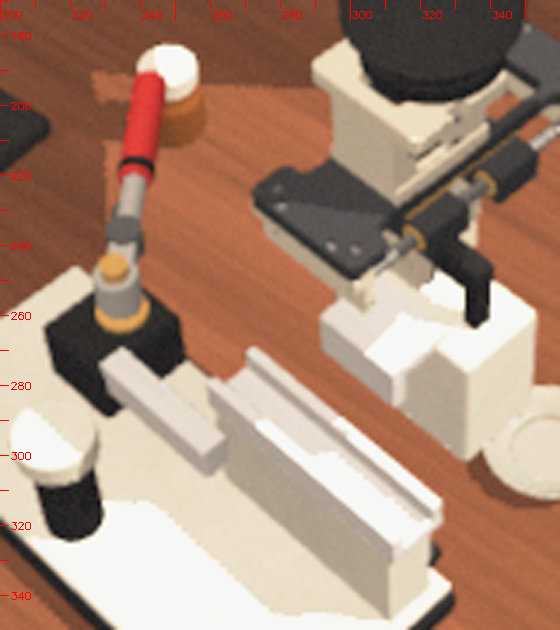

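View pics/wrist7.png

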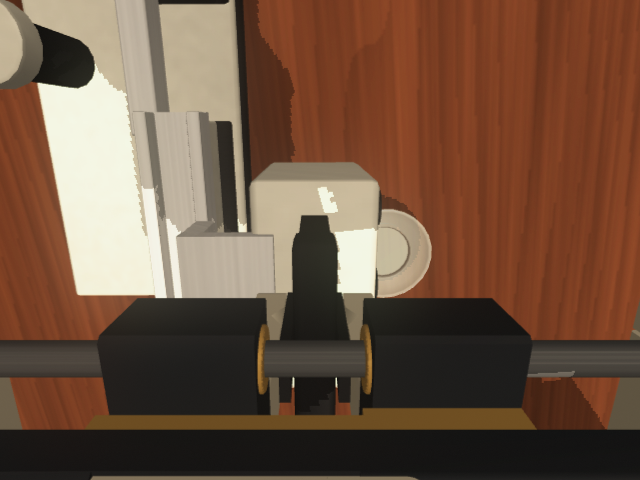

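```bash
python3 - <<'E'
from h import *
crop("pics/wrist7.png","pics/w7.png",110,90,290,310,2.7)
E
```

```text
(no output)
```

View pics/w7.png

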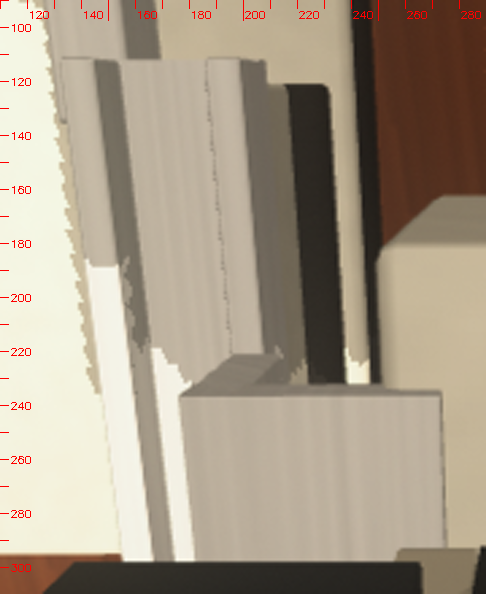

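```bash
python3 - <<'E'
from h import *
from plant import get_state
w=L("wrist7");st=get_state();tcp=st["tcp_pos"]
M=axes(st);xb=-M[:,2]; yb=-M[:,1]
for zz in (.130,.125):
  P={n:atz(w,*q,zz) for n,q in dict(wo=(133,112.2),wi=(145.2,112.2),li=(186,113),lo=(199,112.2),lo2=(206.7,216),li2=(195.6,218),wo2=(154.4,290)).items()}
  print(zz)
  for n,p in P.items(): r=p-tcp; print(n,np.round(p,4),"rel grip x,y",np.round([r@xb,r@yb],4))
  for a,b in(("lo","lo2"),("wo","wo2")):
    q=P[b]-P[a]; print("yaw",np.degrees(np.arctan2(-q[0],q[1])))
p=tcp+xb*.063-yb*.030+np.array([0,0,.0175-.036]); print("bracket corner proj",proj(w,p),"obs (176.7,235.6)")
print("xb",xb)
E
```

```text
0.13
wo [ 0.6035 -0.0512  0.13  ] rel grip x,y [ 0.1069 -0.0861]
wi [ 0.5964 -0.0505  0.13  ] rel grip x,y [ 0.0997 -0.0861]
li [ 0.5725 -0.0477  0.13  ] rel grip x,y [ 0.0757 -0.0856]
lo [ 0.5648 -0.0473  0.13  ] rel grip x,y [ 0.068  -0.0861]
lo2 [0.5713 0.0149 0.13  ] rel grip x,y [ 0.0682 -0.0235]
li2 [0.5785 0.0154 0.13  ] rel grip x,y [ 0.0754 -0.0222]
wo2 [0.615  0.0614 0.13  ] rel grip x,y [0.1072 0.0271]
yaw -5.954162314298692
yaw -5.847490019796122
0.125
wo [ 0.6056 -0.0516  0.125 ] rel grip x,y [ 0.1091 -0.0862]
wi [ 0.5983 -0.0509  0.125 ] rel grip x,y [ 0.1017 -0.0862]
li [ 0.574  -0.0479  0.125 ] rel grip x,y [ 0.0772 -0.0858]
lo [ 0.5661 -0.0476  0.125 ] rel grip x,y [ 0.0694 -0.0862]
lo2 [0.5727 0.0158 0.125 ] rel grip x,y [ 0.0696 -0.0224]
li2 [0.5801 0.0164 0.125 ] rel grip x,y [ 0.0769 -0.0211]
wo2 [0.6174 0.0632 0.125 ] rel grip x,y [0.1093 0.0292]
yaw -5.954162314298609
yaw -5.847490019796115
bracket corner proj [175.43943327 237.08449527] obs (176.7,235.6)
xb [ 9.94992221e-01 -9.99520181e-02 -2.72396410e-04]
```

>>> play_rows(
  series=[0, 0, -0.006, 0.001, 0, 0, -0.007, 0.001, 0, 0, -0.007, 0, 0, 0, -0.007, 0, 0, 0, 0, 0],
)

```text
time_s: 6.73
tcp_pos: [0.5342, 0.0417, 0.2223]
eef_rot: [120.8, 90.0, -65.1]
contact_force: [0.1, -0.7, -2.8]
gripper_width: 0.0155
```

>>> play_rows(
  series=[0.005, 0, 0, 0, 0.005, 0, 0, 0, 0.005, 0, 0, 0, 0, 0, 0, 0, 0, 0, 0, 0],
)

```text
time_s: 7.15
tcp_pos: [0.5321, 0.0416, 0.2071]
eef_rot: [30.0, 89.9, -155.9]
contact_force: [0.1, 0.5, -3.9]
gripper_width: 0.0156
```

```bash
python3 cap.py 8 side scene wrist; python3 - <<'E'
from h import *
plan([.5313,.036,.1655],-5.9)
crop("pics/side8.png","pics/b8.png",320,160,420,260,6)
crop("pics/scene8.png","pics/a8.png",240,230,350,330,6)
crop("pics/wrist8.png","pics/w8.png",110,90,290,310,2.7)
E
```

```text
7.3 [0.53272886 0.04180749 0.20787062] [ 0.48506548 -0.5706867  -4.22873661]
t 7.3 tcp [0.5327 0.0418 0.2079] zhead 174.11 F [ 0.5 -0.6 -4.2] w 0.016
tool shift [0.0424 0.0059 0.0008]
spin rad 0.0002
```

View pics/b8.png

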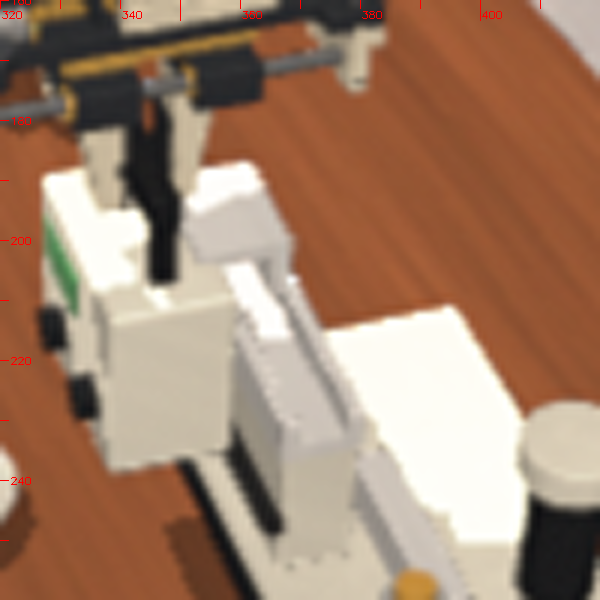

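View pics/a8.png

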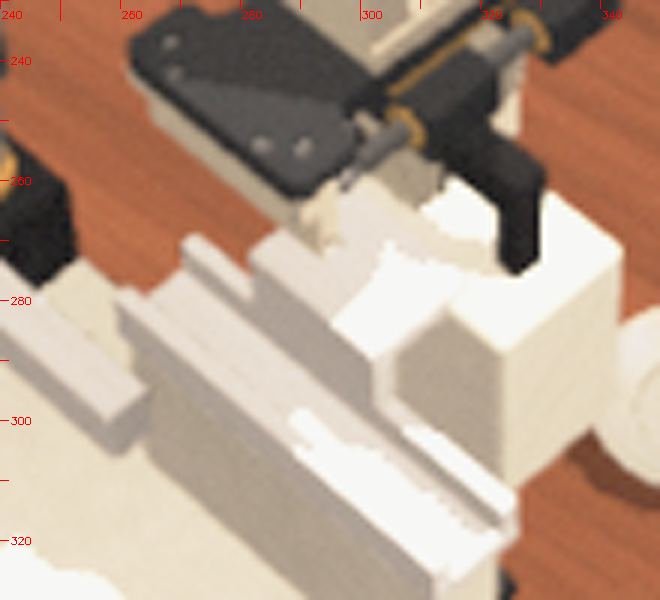

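View pics/w8.png

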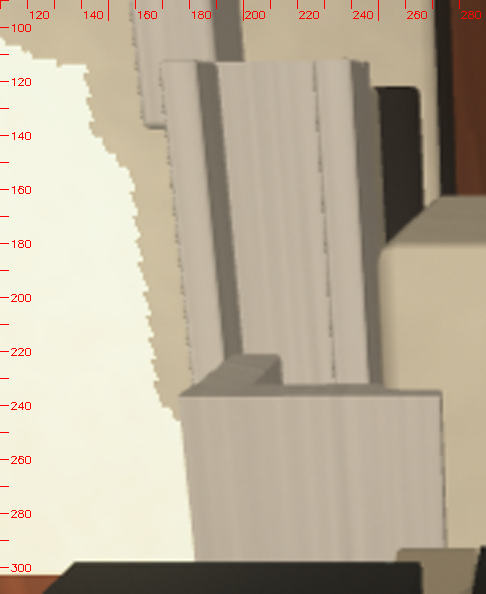

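```bash
python3 - <<'E'
from h import *
from plant import get_state
w=L("wrist8");st=get_state();tcp=st["tcp_pos"]
M=axes(st);xb=-M[:,2]; yb=-M[:,1]
for n,q in dict(wo=(170,112.2),wi=(182.2,113),li=(226.3,113),lo=(239,112.2)).items():
    r=atz(w,*q,.13)-tcp; print(n,np.round([r@xb,r@yb],4))
E
```

```text
wo [ 0.0801 -0.0857]
wi [ 0.0734 -0.0852]
li [ 0.0488 -0.0852]
lo [ 0.0418 -0.0857]
```

>>> play_rows(
  series=[0.006, 0, 0, 0, 0.007, 0, 0, 0, 0.007, 0, 0, 0, 0.006, 0, 0, 0, 0, 0, 0, 0],
)

```text
time_s: 7.72
tcp_pos: [0.5315, 0.0414, 0.1796]
eef_rot: [21.9, 89.8, -164.1]
contact_force: [0.4, -0.6, -4.2]
gripper_width: 0.0157
```

>>> play_rows(
  series=[0.003, 0, 0, 0, 0.003, 0, 0, 0, 0.002, 0, 0, 0, 0, 0, 0, 0, 0, 0, 0, 0],
)

```text
time_s: 8.13
tcp_pos: [0.5326, 0.0417, 0.1736]
eef_rot: [90.9, 90.0, -95.0]
contact_force: [0.7, 0.4, -4.3]
gripper_width: 0.0155
```

```bash
python3 cap.py 9 side scene; python3 - <<'E'
from h import *
plan([.5327,.0418,.1655],-5.9)
crop("pics/side9.png","pics/b9.png",320,160,420,260,6)
crop("pics/scene9.png","pics/a9.png",240,230,350,330,6)
E
```

```text
8.2333 [0.5327507  0.04177614 0.17377455] [-0.27714485  0.43936824 -4.68711461]
t 8.23 tcp [0.5328 0.0418 0.1738] zhead 174.1 F [-0.3  0.4 -4.7] w 0.016
tool shift [ 0.0083 -0.      0.0001]
spin rad 0.0001
```

View pics/b9.png

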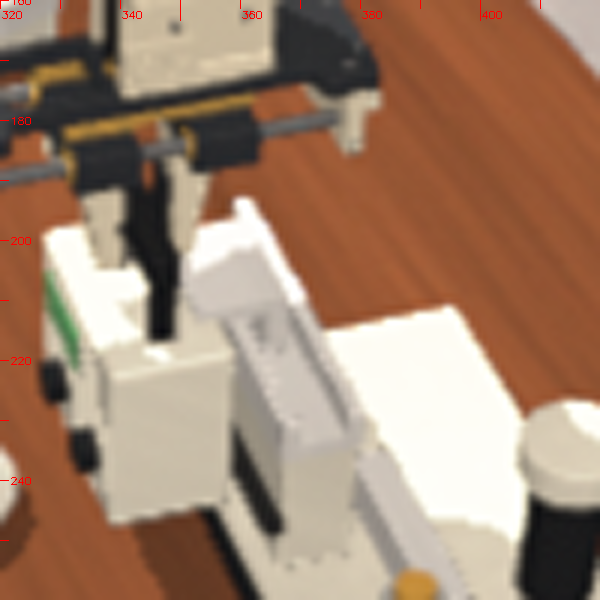

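View pics/a9.png

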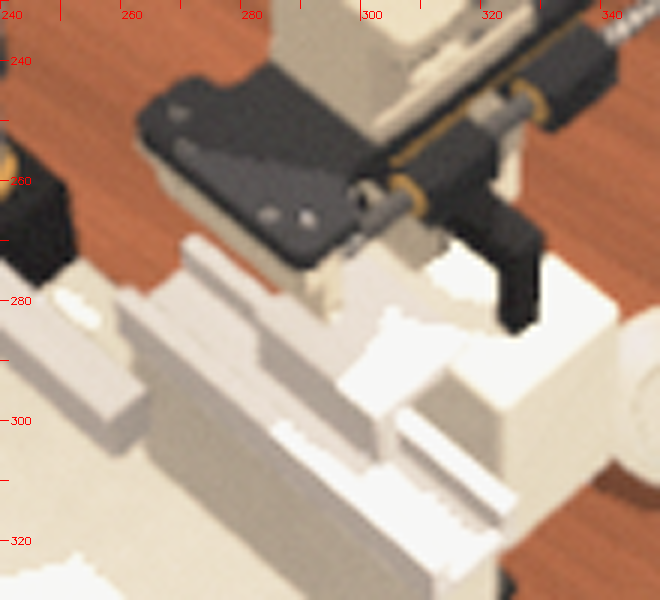

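Tongue is between lip and wall in both views (scene ~(290,290), side ~(362,215)). Lower to contact.

>>> play_rows(
  series=[0.002, 0, 0, 0, 0.002, 0, 0, 0, 0.001, 0, 0, 0, 0.001, 0, 0, 0, 0, 0, 0, 0],
)

```text
time_s: 8.65
tcp_pos: [0.5324, 0.0417, 0.1673]
eef_rot: [21.0, 90.0, -165.0]
contact_force: [-0.6, -0.5, -4.1]
gripper_width: 0.0156
```

>>> play_rows(
  series=[0.001, 0, 0, 0, 0.001, 0, 0, 0, 0, 0, 0, 0, 0, 0, 0, 0, 0, 0, 0, 0],
)

```text
time_s: 9.07
tcp_pos: [0.5327, 0.0417, 0.1656]
eef_rot: [-159.3, 90.0, 14.8]
contact_force: [-0.4, -0.9, -3.9]
gripper_width: 0.0154
```

>>> play_rows(
  series=[0.001, 0, 0, 0, 0, 0, 0, 0, 0.001, 0, 0, 0, 0, 0, 0, 0, 0, 0, 0, 0],
)

```text
time_s: 9.48
tcp_pos: [0.5326, 0.0418, 0.1648]
eef_rot: [-168.3, 90.0, 5.8]
contact_force: [-6.9, 1.5, 8.7]
gripper_width: 0.0158
```

>>> play_rows(
  series=[0.001, 0, 0, 0, 0, 0, 0, 0, 0.001, 0, 0, 0, 0, 0, 0, 0, 0, 0, 0, 0],
)

```text
time_s: 9.9
tcp_pos: [0.5322, 0.0418, 0.1644]
eef_rot: [-167.3, 89.9, 6.8]
contact_force: [-15.5, 3.1, 22.4]
gripper_width: 0.0159
```

>>> play_rows(
  series=[-0.001, 0, 0, 0, -0.001, 0, 0, 0, 0, 0, 0, 0, 0, 0, 0, 0, 0, 0, 0, 0],
)

```text
time_s: 10.32
tcp_pos: [0.5325, 0.0417, 0.1647]
eef_rot: [-165.4, 90.0, 8.8]
contact_force: [-8.0, 2.1, 10.9]
gripper_width: 0.0157
```

```bash
python3 cap.py 10 side scene wrist; python3 - <<'E'
from h import *
crop("pics/side10.png","pics/b10.png",320,160,420,260,6)
crop("pics/scene10.png","pics/a10.png",240,230,350,330,6)
E
```

```text
10.4667 [0.53247636 0.04175692 0.16474157] [-7.84043355  1.28711799 10.92191896]
```

View pics/b10.png

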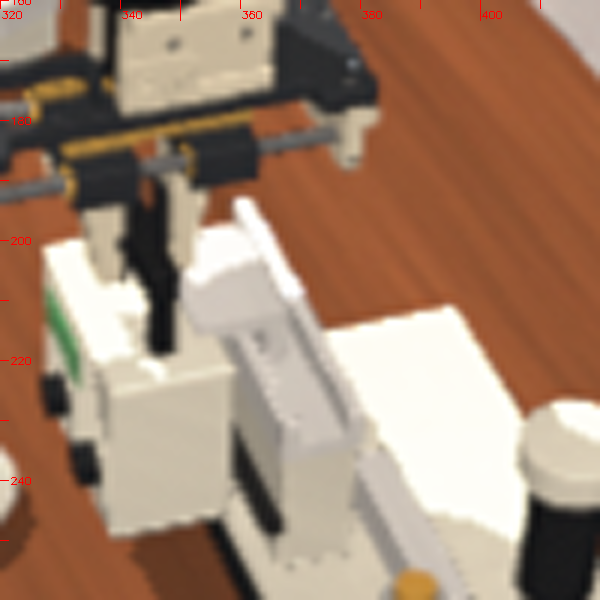

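View pics/a10.png

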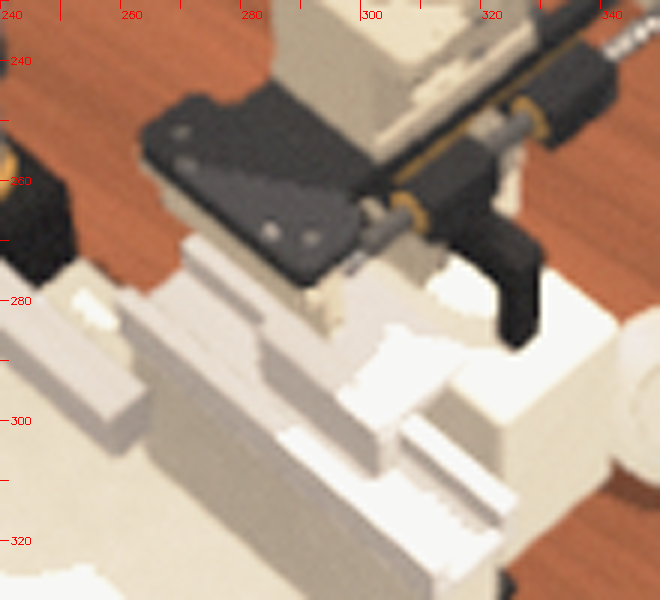

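>>> play_rows(
  series=[0, 0, 0, 0, 0, 0, 0, 0, 0, 0, 0, 0, 0, 0, 0, 0, 0, 0, 0, 0],
  jaw=70,
)

```text
time_s: 10.88
tcp_pos: [0.533, 0.0418, 0.1635]
eef_rot: [-178.5, 90.0, -4.4]
contact_force: [-0.1, -0.2, -0.6]
gripper_width: 0.0435
```

>>> play_rows(
  series=[0, 0, 0, 0, 0, 0, 0, 0, 0, 0, 0, 0, 0, 0, 0, 0, 0, 0, 0, 0],
)

```text
time_s: 11.3
tcp_pos: [0.5327, 0.0417, 0.1636]
eef_rot: [-166.8, 90.0, 7.3]
contact_force: [-1.1, -0.6, -0.6]
gripper_width: 0.0611
```

```bash
python3 cap.py 11 side scene wrist; python3 - <<'E'
from h import *
crop("pics/side11.png","pics/b11.png",320,160,420,260,6)
crop("pics/scene11.png","pics/a11.png",240,230,350,330,6)
E
```

```text
11.45 [0.53260759 0.04169881 0.1635697 ] [-0.41874538  0.1481012  -0.11749405]
```

View pics/b11.png

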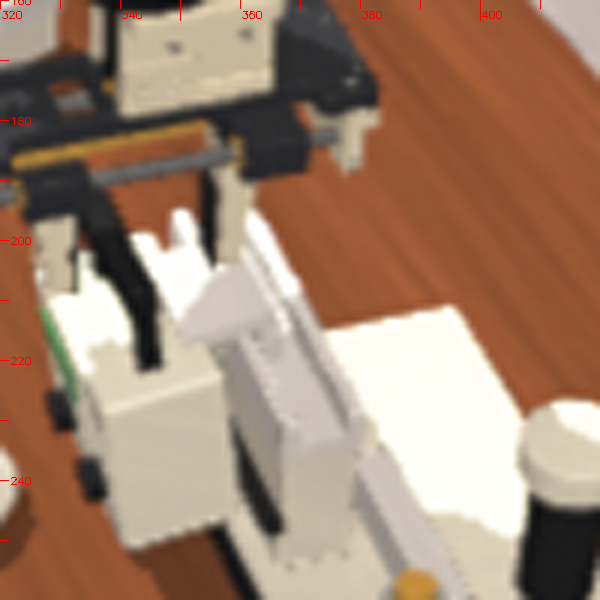

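View pics/wrist11.png

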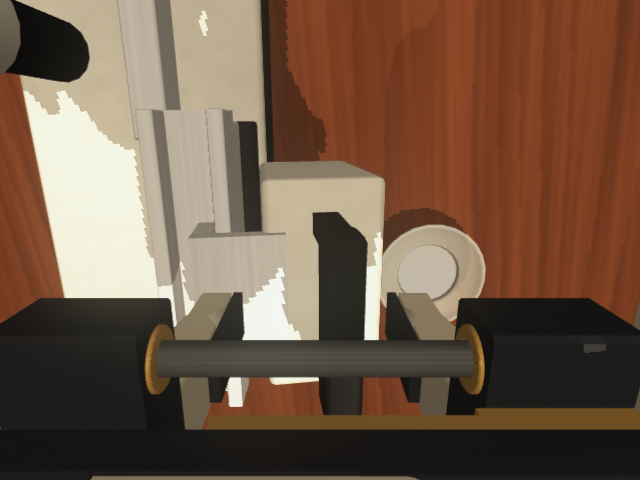

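>>> play_rows(
  series=[-0.01, 0, 0.002, 0, -0.02, 0, 0.002, 0, -0.03, 0, 0, 0, -0.03, 0, 0, 0, -0.03, 0, 0, 0],
  jaw=0,
)

```text
time_s: 11.87
tcp_pos: [0.5282, 0.042, 0.2858]
eef_rot: [175.5, 90.0, -10.4]
contact_force: [0.9, -0.4, 0.4]
gripper_width: 0.0338
```

```bash
python3 cap.py 12 side scene wrist; python3 - <<'E'
from h import *
crop("pics/side12.png","pics/b12.png",320,160,450,320,4)
crop("pics/scene12.png","pics/a12.png",160,180,350,330,4)
E
```

```text
12.0167 [0.52976531 0.04248031 0.28707032] [-0.68201471 -0.34604748 -1.1566495 ]
```

View pics/b12.png

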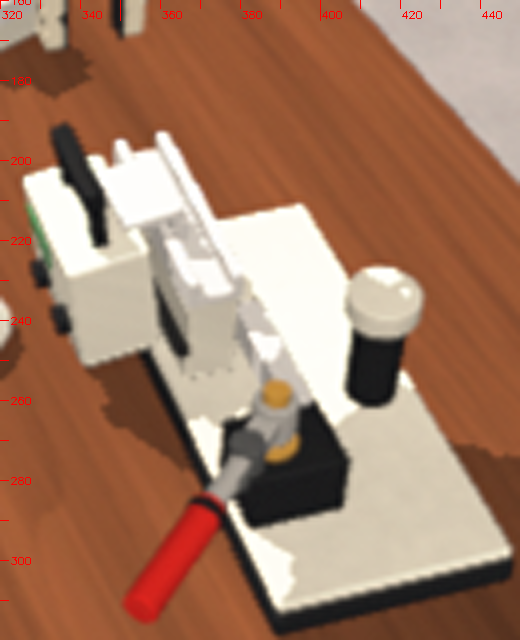

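View pics/a12.png

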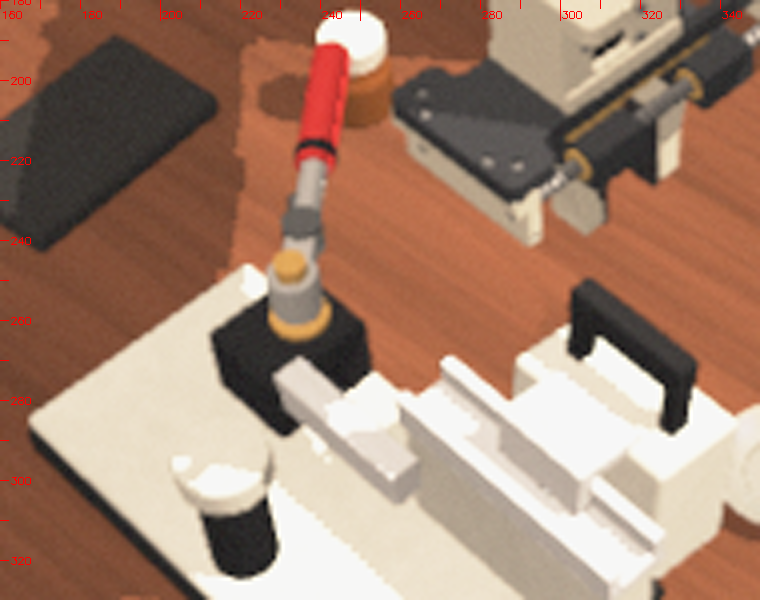

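```bash
python3 - <<'E'
from h import *
from plant import get_state
print(get_state()["joints"])
s=L("scene12");d=L("side12")
for n,a,b in [("far",(240,191.5),(354.5,312)),("near",(237,220),(371.5,285.5)),("joint",(233.5,234.5),(382,270.5)),("bolt",(232,246),(389.5,257))]:
    print(n,tri((s,*a),(d,*b)))
plan([.499,-.274,.22],38)
E
```

```text
[ 2.57677329e+01  4.69949260e+00 -1.20233857e+01  3.89225475e-02
 -7.29383912e+01 -3.16684182e+01]
far (array([ 0.42966765, -0.27479777,  0.11137401]), np.float64(5.01079590095622e-05))
near (array([ 0.50189246, -0.21503472,  0.11137423]), np.float64(0.0006867936809599556))
joint (array([ 0.54381133, -0.18517448,  0.11897378]), np.float64(0.0017440149466517933))
bolt (array([ 0.57640576, -0.15777523,  0.12921824]), np.float64(0.0031714852616481024))
t 12.02 tcp [0.5298 0.0425 0.2871] zhead 174.11 F [-0.7 -0.3 -1.2] w 0.0217
tool shift [ 0.0663  0.3181 -0.0015]
spin rad -0.766
```

```bash
python3 - <<'E'
from h import *
plan([.4985,-.282,.24],39)
E
```

```text
t 12.02 tcp [0.5298 0.0425 0.2871] zhead 174.11 F [-0.7 -0.3 -1.2] w 0.0217
tool shift [ 0.0463  0.3261 -0.0019]
spin rad -0.7835
```

>>> play_rows(
  series=[0, 0.026, 0, 0, 0, 0.036, 0, 0, 0, 0.036, 0, 0, 0, 0.036, 0, 0, 0, 0.036, 0, 0],
)

```text
time_s: 12.43
tcp_pos: [0.5102, -0.1283, 0.2832]
eef_rot: [-2.0, 89.9, 172.2]
contact_force: [0.7, -0.5, 0.5]
gripper_width: 0.0001
```

>>> play_rows(
  series=[0.01, 0.036, 0, 0, 0.01, 0.036, 0, 0, 0.01, 0.036, 0, 0, 0.01, 0.03, 0, 0, 0.006, 0.018, 0, 0],
)

```text
time_s: 12.85
tcp_pos: [0.4934, -0.2844, 0.2357]
eef_rot: [-9.0, 89.8, 165.0]
contact_force: [0.8, 1.0, -0.2]
gripper_width: 0.0005
```

>>> play_rows(
  series=[0, 0, 0, -0.11, 0, 0, 0, -0.11, 0, 0, 0, -0.11, 0, 0, 0, -0.11, 0, 0, 0, -0.11],
)

```text
time_s: 13.27
tcp_pos: [0.4945, -0.282, 0.2368]
eef_rot: [-45.7, 89.9, 160.2]
contact_force: [-0.4, 1.0, -0.3]
gripper_width: 0.0005
```

>>> play_rows(
  series=[0, 0, 0, -0.11, 0, 0, 0, -0.11, 0, 0, 0, -0.0135, 0, 0, 0, 0, 0, 0, 0, 0],
)

```text
time_s: 13.68
tcp_pos: [0.4948, -0.282, 0.2373]
eef_rot: [-57.3, 90.0, 161.5]
contact_force: [-0.0, -0.7, 0.1]
gripper_width: 0.0004
```

```bash
python3 cap.py 13 side scene wrist; python3 - <<'E'
from h import *
plan([.4985,-.282,.092],39)
crop("pics/side13.png","pics/b13.png",260,160,480,380,2.7)
crop("pics/scene13.png","pics/a13.png",130,100,330,300,3)
E
```

```text
13.8333 [ 0.49501816 -0.28209689  0.23746426] [ 0.37252017 -0.0880054   0.21661661]
t 13.83 tcp [ 0.495  -0.2821  0.2375] zhead -141.12 F [ 0.4 -0.1  0.2] w 0.0
tool shift [ 0.1455  0.0021 -0.0028]
spin rad -0.002
```

View pics/b13.png

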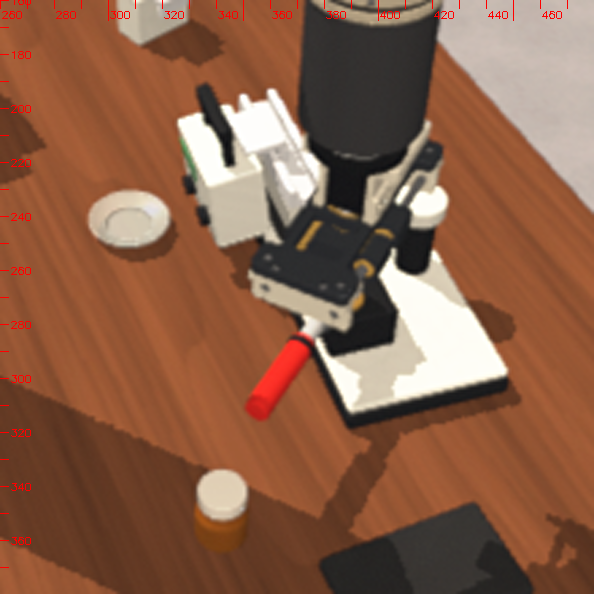

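View pics/a13.png

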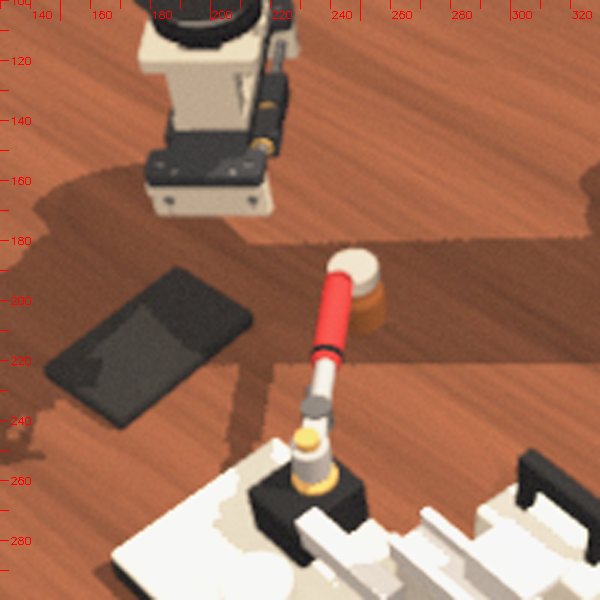

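View pics/wrist13.png

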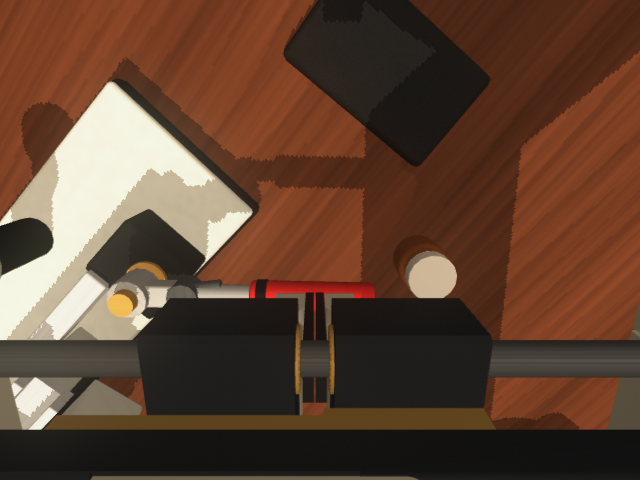

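```bash
python3 - <<'E'
from h import *
w=L("wrist13")
for p in [(.495,-.282,.108),(.467,-.243,.108),(.4297,-.2748,.108),(.5019,-.215,.108),(.5725,-.159,.125),(.386,-.303,.065),(.495,-.282,.237)]: print(p,proj(w,np.array(p)))
print(atz(w,255,291,.120),atz(w,374,293,.120),"edges top", atz(w,310,283,.108))
print("bolt",atz(w,122,304,.128),"jar",atz(w,433,277,.065))
print(w["world_from_camera"])
E
```

```text
(0.495, -0.282, 0.108) [313.01217592 235.8874412 ]
(0.467, -0.243, 0.108) [309.62913254 295.73306657]
(0.4297, -0.2748, 0.108) [373.0774588  294.07503091]
(0.5019, -0.215, 0.108) [251.73481023 295.65195584]
(0.5725, -0.159, 0.125) [125.09226811 304.26561617]
(0.386, -0.303, 0.065) [424.791897   280.12713169]
(0.495, -0.282, 0.237) [312.39203223 314.45685233]
[ 0.50397075 -0.22487672  0.12      ] [ 0.43449556 -0.27874148  0.12      ] edges top [ 0.47337924 -0.25142806  0.108     ]
bolt [ 0.5740306  -0.15982657  0.128     ] jar [ 0.38241511 -0.30965344  0.065     ]
[[-7.78786846e-01 -6.00933709e-01 -1.79915886e-01  5.43593261e-01]
 [-6.27287954e-01  7.46493086e-01  2.21941199e-01 -3.43391958e-01]
 [ 9.34017109e-04  2.85703955e-01 -9.58317472e-01  3.95167235e-01]
 [ 0.00000000e+00  0.00000000e+00  0.00000000e+00  1.00000000e+00]]
```

>>> play_rows(
  series=[0.03, 0, -0.002, 0, 0.035, 0, -0.002, 0, 0.035, 0, -0.002, 0, 0.03, 0, 0, 0, 0.015, 0, 0, 0],
)

```text
time_s: 14.25
tcp_pos: [0.4976, -0.2776, 0.0887]
eef_rot: [-58.2, 89.7, 160.6]
contact_force: [-0.5, 0.6, 1.4]
gripper_width: 0.0009
```

>>> play_rows(
  series=[0, -0.004, 0, 0, 0, -0.004, 0, 0, 0, -0.004, 0, 0, 0, -0.004, 0, 0, 0, 0, 0, 0],
)

```text
time_s: 14.67
tcp_pos: [0.49, -0.2655, 0.0942]
eef_rot: [133.2, 89.9, -7.8]
contact_force: [-0.1, 1.0, -0.2]
gripper_width: -0.0
```

```bash
cat >> h.py <<'E'
B=np.array([.573,-.159])
def wr():
    from plant import get_state
    st=get_state();M=axes(st);y=M[:,1];z=M[:,2];r=st["tcp_pos"][:2]-B
    F=st["contact_force"]
    print("t",round(st["time_s"],2),"tcp",np.round(st["tcp_pos"],4),"radius",round(np.linalg.norm(r),4),"ang",round(np.degrees(np.arctan2(r[1],r[0]))%360,2),"zhead",round(np.degrees(np.arctan2(z[1],z[0]))%360,2),"F along push(-y)",round(-F@y,2),"Fz-tool",round(F@z,2), "Fvert",round(F[2],2),"M",np.round(st["moment"],2))
E
python3 cap.py 14 side scene wrist; python3 - <<'E'
from h import *
wr()
crop("pics/side14.png","pics/b14.png",260,160,480,380,2.7)
E
```

```text
14.8167 [ 0.49026146 -0.26594157  0.09362205] [ 0.1210519  -0.08938548 -0.46863964]
t 14.82 tcp [ 0.4903 -0.2659  0.0936] radius 0.1352 ang 232.27 zhead 219.0 F along push(-y) -0.14 Fz-tool -0.04 Fvert -0.47 M [-0.1   0.03  0.06]
```

View pics/b14.png

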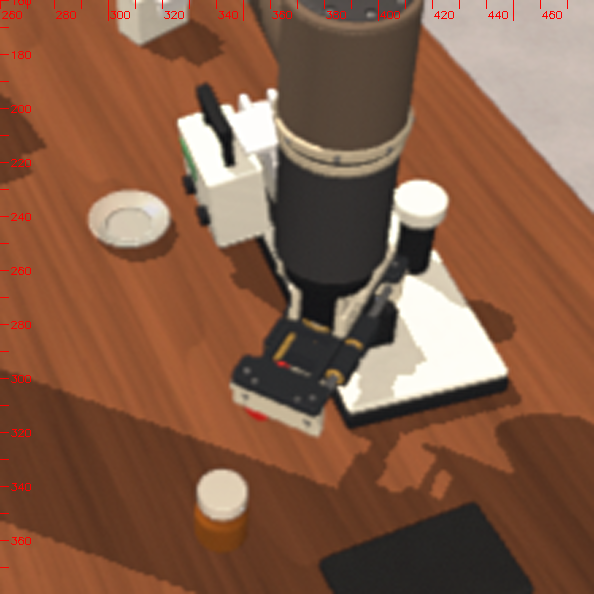

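View pics/wrist14.png

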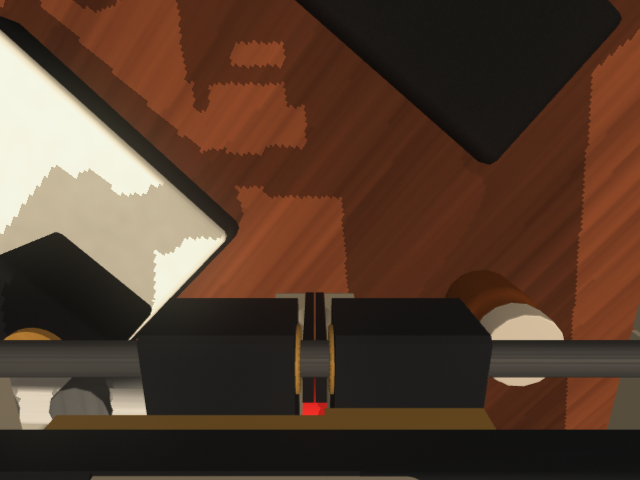

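View pics/scene14.png

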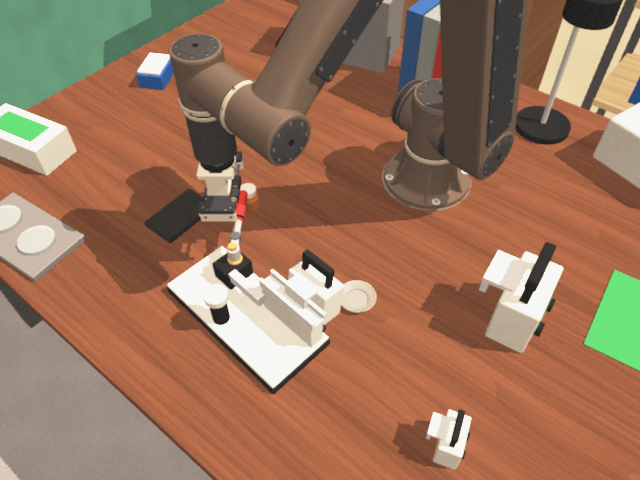

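>>> play_rows(
  series=[0, -0.002, 0, 0, 0, -0.002, 0, 0, 0, -0.002, 0, 0, 0, -0.002, 0, 0, 0, -0.002, 0, 0],
)

```text
time_s: 15.23
tcp_pos: [0.4832, -0.258, 0.0925]
eef_rot: [-27.4, 90.0, -168.4]
contact_force: [0.9, -1.6, -0.5]
gripper_width: 0.0005
```

```bash
python3 -c "
from h import *
wr()"
```

```text
t 15.23 tcp [ 0.4832 -0.258   0.0925] radius 0.1336 ang 227.81 zhead 218.99 F along push(-y) -1.82 Fz-tool 0.32 Fvert -0.47 M [-0.51 -0.3  -0.03]
```

>>> play_rows(
  series=[0, -0.003, 0.0005, 0.02, 0, -0.003, 0.0005, 0.02, 0, -0.003, 0.0005, 0.02, 0, -0.003, 0.0005, 0.02, 0, -0.003, 0.0005, 0.02],
)

```text
time_s: 15.65
tcp_pos: [0.4728, -0.2474, 0.0927]
eef_rot: [141.4, 89.9, -5.4]
contact_force: [3.5, -1.4, -1.3]
gripper_width: -0.0001
```

```bash
python3 -c "
from h import *
wr()"
```

```text
t 15.65 tcp [ 0.4728 -0.2474  0.0927] radius 0.1336 ang 221.42 zhead 213.14 F along push(-y) -3.12 Fz-tool -2.12 Fvert -1.32 M [-0.48 -1.07 -0.12]
```

>>> play_rows(
  series=[0, -0.0039, 0.0007, 0.03, 0, -0.0039, 0.0007, 0.03, 0, -0.0039, 0.0007, 0.03, 0, -0.0039, 0.0007, 0.03, 0, -0.0039, 0.0007, 0.03],
)

```text
time_s: 16.07
tcp_pos: [0.46, -0.2322, 0.0928]
eef_rot: [148.2, 89.9, -7.3]
contact_force: [3.0, -1.0, -0.2]
gripper_width: 0.0004
```

```bash
python3 -c "
from h import *
wr()"
```

```text
t 16.07 tcp [ 0.46   -0.2322  0.0928] radius 0.1346 ang 212.94 zhead 204.52 F along push(-y) -2.2 Fz-tool -2.32 Fvert -0.16 M [-0.6  -1.   -0.08]
```

>>> play_rows(
  series=[0, -0.0026, 0.0004, 0.02, 0, -0.0026, 0.0004, 0.02, 0, -0.0026, 0.0004, 0.02, 0, -0.0026, 0.0004, 0.02, 0, -0.0026, 0.0004, 0.02],
)

```text
time_s: 16.48
tcp_pos: [0.4529, -0.2211, 0.0926]
eef_rot: [131.5, 90.0, -29.7]
contact_force: [2.8, -1.3, -0.3]
gripper_width: 0.0003
```

```bash
python3 cap.py 15 scene wrist; python3 -c "
from h import *
wr()
crop('pics/scene15.png','pics/a15.png',160,120,340,280,4)"
```

```text
16.5833 [ 0.45246875 -0.22087676  0.09252026] [ 0.93895047 -1.36484143 -0.31338551]
t 16.58 tcp [ 0.4525 -0.2209  0.0925] radius 0.1355 ang 207.17 zhead 198.88 F along push(-y) -1.6 Fz-tool -0.45 Fvert -0.31 M [-0.28 -0.41 -0.09]
```

View pics/a15.png

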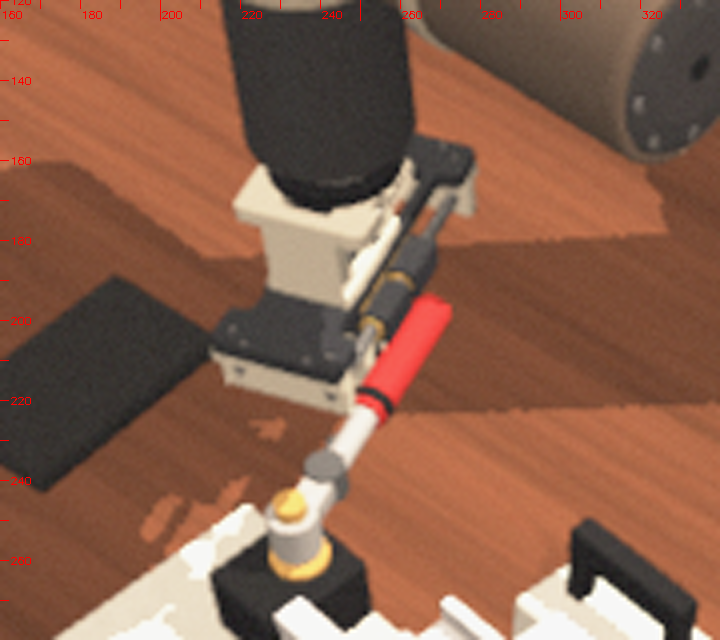

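>>> play_rows(
  series=[0, -0.0013, 0, 0.01, 0, -0.0013, 0, 0.01, 0, -0.0013, 0, 0.01, 0, -0.0013, 0, 0.01, 0, -0.0013, 0, 0.01],
)

```text
time_s: 17.0
tcp_pos: [0.4501, -0.215, 0.0923]
eef_rot: [-17.4, 89.9, 178.6]
contact_force: [-0.9, -2.6, 1.1]
gripper_width: 0.0007
```

```bash
python3 -c "
from h import *
wr()"
```

```text
t 17.0 tcp [ 0.4501 -0.215   0.0923] radius 0.135 ang 204.51 zhead 196.0 F along push(-y) -2.28 Fz-tool 1.62 Fvert 1.1 M [-1.09  0.44  0.03]
```

>>> play_rows(
  series=[0, -0.0013, 0, 0.01, 0, -0.0013, 0, 0.01, 0, -0.0013, 0, 0.01, 0, -0.0013, 0, 0.01, 0, -0.0013, 0, 0.01],
)

```text
time_s: 17.42
tcp_pos: [0.449, -0.2086, 0.0925]
eef_rot: [-18.3, 90.0, 174.9]
contact_force: [-1.7, -1.6, 0.1]
gripper_width: 0.0003
```

```bash
python3 -c "
from h import *
wr()"
```

```text
t 17.42 tcp [ 0.449  -0.2086  0.0925] radius 0.1335 ang 201.81 zhead 193.15 F along push(-y) -1.13 Fz-tool 2.06 Fvert 0.13 M [-1.11  0.59  0.04]
```

>>> play_rows(
  series=[0, -0.0013, 0.0002, 0.01, 0, -0.0013, 0.0002, 0.01, 0, -0.0013, 0.0002, 0.01, 0, -0.0013, 0.0002, 0.01, 0, -0.0013, 0.0002, 0.01],
)

```text
time_s: 17.83
tcp_pos: [0.4467, -0.2025, 0.0925]
eef_rot: [-14.3, 90.0, 176.0]
contact_force: [-2.1, -2.5, 0.1]
gripper_width: 0.0005
```

```bash
python3 -c "
from h import *
wr()"
```

```text
t 17.83 tcp [ 0.4467 -0.2025  0.0925] radius 0.1335 ang 199.0 zhead 190.28 F along push(-y) -2.09 Fz-tool 2.5 Fvert 0.09 M [-1.09  0.69 -0.03]
```

>>> play_rows(
  series=[0, -0.0013, 0.0002, 0.01, 0, -0.0013, 0.0002, 0.01, 0, -0.0013, 0.0002, 0.01, 0, -0.0013, 0.0002, 0.01, 0, -0.0013, 0.0002, 0.01],
)

```text
time_s: 18.25
tcp_pos: [0.4448, -0.1962, 0.0926]
eef_rot: [-16.2, 90.0, 171.2]
contact_force: [-2.5, -3.1, -0.1]
gripper_width: 0.0007
```

```bash
python3 -c "
from h import *
wr()"
```

```text
t 18.25 tcp [ 0.4448 -0.1962  0.0926] radius 0.1335 ang 196.19 zhead 187.42 F along push(-y) -2.78 Fz-tool 2.86 Fvert -0.06 M [-1.06  0.79  0.02]
```

>>> play_rows(
  series=[0, -0.0013, 0.0002, 0.01, 0, -0.0013, 0.0002, 0.01, 0, -0.0013, 0.0002, 0.01, 0, -0.0013, 0.0002, 0.01, 0, -0.0013, 0.0002, 0.01],
)

```text
time_s: 18.67
tcp_pos: [0.4431, -0.1898, 0.0925]
eef_rot: [-17.5, 90.0, 167.0]
contact_force: [-1.9, -2.6, -0.1]
gripper_width: 0.0009
```

```bash
python3 -c "
from h import *
wr()"
```

```text
t 18.67 tcp [ 0.4431 -0.1898  0.0925] radius 0.1335 ang 193.36 zhead 184.55 F along push(-y) -2.42 Fz-tool 2.09 Fvert -0.1 M [-0.98  0.79 -0.01]
```

>>> play_rows(
  series=[0, -0.0013, 0.0002, 0.01, 0, -0.0013, 0.0002, 0.01, 0, -0.0013, 0.0002, 0.01, 0, -0.0013, 0.0002, 0.01, 0, -0.0013, 0.0002, 0.01],
)

```text
time_s: 19.08
tcp_pos: [0.4419, -0.1844, 0.0928]
eef_rot: [89.2, 89.9, -89.1]
contact_force: [-1.5, -11.5, 0.1]
gripper_width: 0.0002
```

```bash
python3 -c "
from h import *
wr()"; python3 cap.py 16 scene; python3 -c "
from h import *
wr()
crop('pics/scene16.png','pics/a16.png',180,150,340,280,5)"
```

```text
t 19.08 tcp [ 0.4419 -0.1844  0.0928] radius 0.1335 ang 190.95 zhead 181.72 F along push(-y) -11.44 Fz-tool 1.89 Fvert 0.05 M [-4.3   0.72 -0.01]
19.1333 [ 0.44186566 -0.18433358  0.09286151] [ -2.56456186 -10.11809533  -0.73236616]
t 19.13 tcp [ 0.4419 -0.1843  0.0929] radius 0.1336 ang 190.93 zhead 181.67 F along push(-y) -10.04 Fz-tool 2.86 Fvert -0.73 M [-3.77  0.67 -0.01]
```

View pics/a16.png

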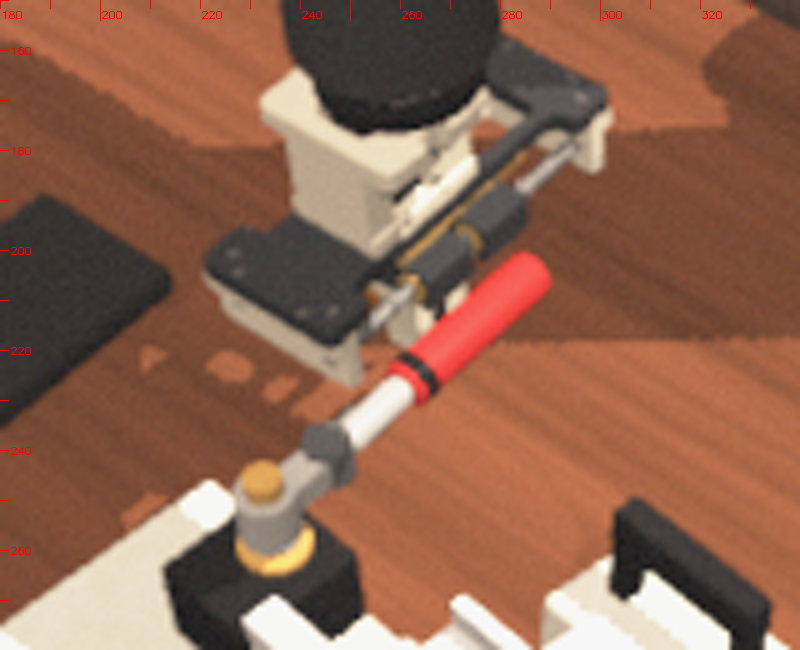

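>>> play_rows(
  series=[0, -0.0014, 0.0003, 0.015, 0, -0.0014, 0.0003, 0.015, 0, -0.0014, 0.0003, 0.015, 0, -0.0014, 0.0003, 0.015, 0, -0.0014, 0.0003, 0.015],
)

```text
time_s: 19.55
tcp_pos: [0.4402, -0.1774, 0.0928]
eef_rot: [84.4, 89.9, -98.2]
contact_force: [-2.7, -10.0, -0.2]
gripper_width: 0.0005
```

```bash
cat >> h.py <<'E'
def kink(h=182.0,d=.0218):
    from plant import get_state
    wr()
    u=np.array([np.cos(np.radians(h)),np.sin(np.radians(h))]);J=B+.04*u
    r=get_state()["tcp_pos"][:2]-J;n=np.linalg.norm(r)
    a=np.degrees(np.arctan2(r[1],r[0]))%360-np.degrees(np.arcsin(d/n))
    print("kink rad",round(np.radians(h-a),3),"lever",round(np.sqrt(n*n-d*d),4))
E
python3 -c "
from h import *
kink()"
```

```text
t 19.55 tcp [ 0.4402 -0.1774  0.0928] radius 0.134 ang 187.89 zhead 177.39 F along push(-y) -10.15 Fz-tool 2.26 Fvert -0.23 M [-3.61  0.74 -0.02]
kink rad 0.087 lever 0.0918
```

>>> play_rows(
  series=[0, -0.0014, 0.0003, 0.015, 0, -0.0014, 0.0003, 0.015, 0, -0.0014, 0.0003, 0.015, 0, -0.0014, 0.0003, 0.015, 0, -0.0014, 0.0003, 0.015],
)

```text
time_s: 19.97
tcp_pos: [0.4391, -0.1701, 0.0926]
eef_rot: [72.0, 89.9, -114.9]
contact_force: [-1.5, -7.6, -0.4]
gripper_width: 0.0003
```

```bash
python3 -c "
from h import *
kink()"
```

```text
t 19.97 tcp [ 0.4391 -0.1701  0.0926] radius 0.1344 ang 184.73 zhead 173.08 F along push(-y) -7.73 Fz-tool 0.55 Fvert -0.43 M [-3.08  0.77 -0.01]
kink rad 0.165 lever 0.0919
```

>>> play_rows(
  series=[0, -0.0014, 0.0003, 0.015, 0, -0.0014, 0.0003, 0.015, 0, -0.0014, 0.0003, 0.015, 0, -0.0014, 0.0003, 0.015, 0, 0, 0, 0],
)

```text
time_s: 20.38
tcp_pos: [0.4386, -0.164, 0.0926]
eef_rot: [60.7, 90.0, -129.6]
contact_force: [-2.0, -6.5, -0.4]
gripper_width: 0.0005
```

```bash
python3 cap.py 17 scene wrist;python3 -c "
from h import *
kink()
crop('pics/scene17.png','pics/a17.png',180,150,340,280,5)"
```

```text
20.4833 [ 0.43864457 -0.16410158  0.09256835] [-1.78410903 -6.40196105 -0.16725544]
t 20.48 tcp [ 0.4386 -0.1641  0.0926] radius 0.1345 ang 182.17 zhead 169.69 F along push(-y) -6.62 Fz-tool 0.61 Fvert -0.17 M [-2.38  0.88 -0.05]
kink rad 0.229 lever 0.0919
```

View pics/a17.png

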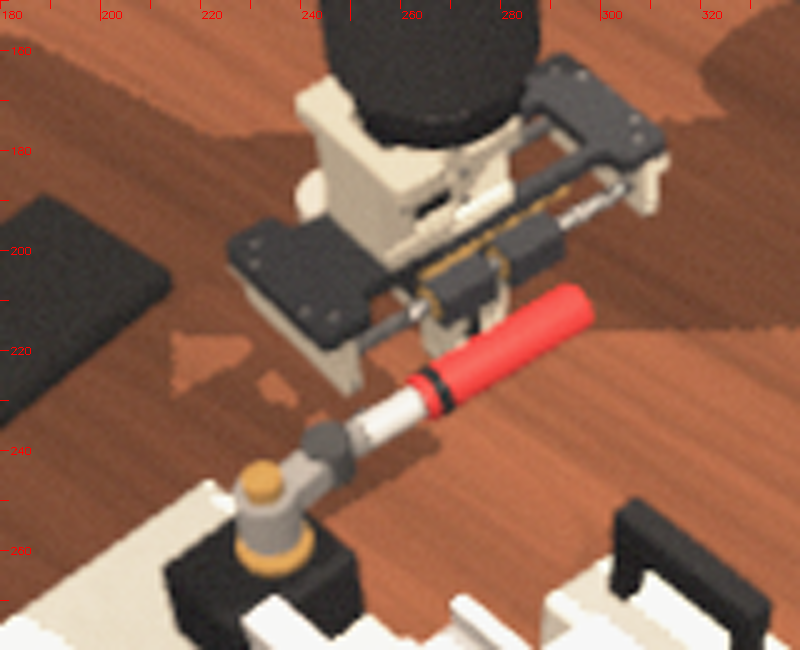

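>>> play_rows(
  series=[0, 0.002, 0, 0, 0, 0.004, 0, 0, 0, 0.006, 0, 0, 0, 0.01, 0, 0, 0, 0.01, 0, 0],
)

```text
time_s: 20.9
tcp_pos: [0.4335, -0.1958, 0.0927]
eef_rot: [-160.9, 90.0, 8.8]
contact_force: [1.0, 1.1, -0.2]
gripper_width: 0.0005
```

>>> play_rows(
  series=[-0.02, 0.005, 0, 0, -0.03, 0, 0, 0, -0.03, 0, 0, 0, -0.03, 0, 0, 0, -0.03, 0, 0, 0],
)

```text
time_s: 21.32
tcp_pos: [0.4319, -0.201, 0.2341]
eef_rot: [-143.6, 90.0, 26.1]
contact_force: [1.1, -0.4, -1.0]
gripper_width: 0.0002
```

>>> play_rows(
  series=[-0.02, 0.03, 0, 0, -0.02, 0.03, 0, 0, 0, 0.03, 0, 0, 0, 0.01, 0, 0, 0, 0, 0, 0],
)

```text
time_s: 21.73
tcp_pos: [0.4137, -0.3009, 0.2724]
eef_rot: [-54.5, 90.0, 115.0]
contact_force: [0.7, 1.4, -0.2]
gripper_width: 0.0003
```

```bash
python3 cap.py 18 scene side;python3 -c "
from h import *
wr()
crop('pics/scene18.png','pics/a18.png',160,170,370,340,3.8)
crop('pics/side18.png','pics/b18.png',300,160,460,340,3.3)"
```

```text
21.8333 [ 0.41383717 -0.29899234  0.27193911] [-0.66086096  0.29200696 -0.76941253]
t 21.83 tcp [ 0.4138 -0.299   0.2719] radius 0.212 ang 221.33 zhead 169.59 F along push(-y) 0.17 Fz-tool 0.7 Fvert -0.77 M [ 0.04 -0.04 -0.03]
```

View pics/a18.png

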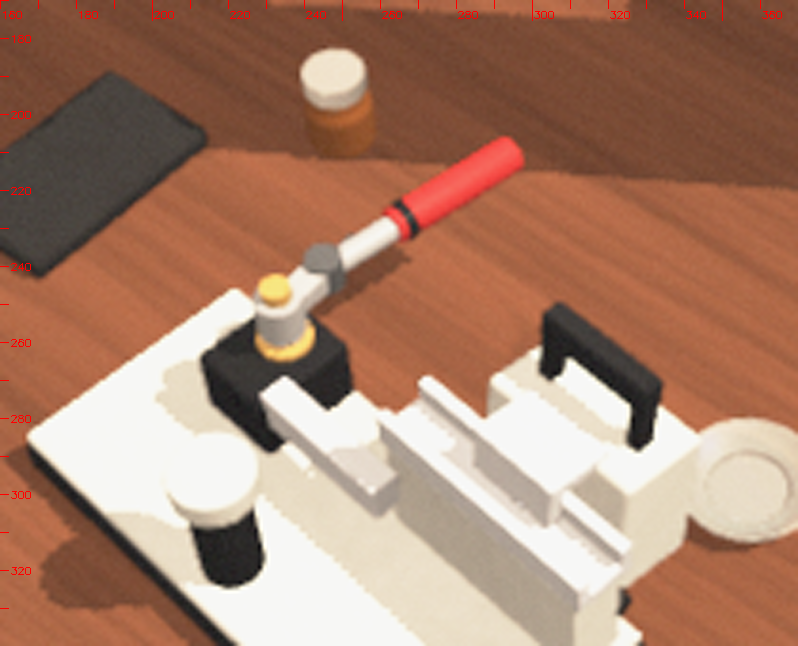

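View pics/b18.png

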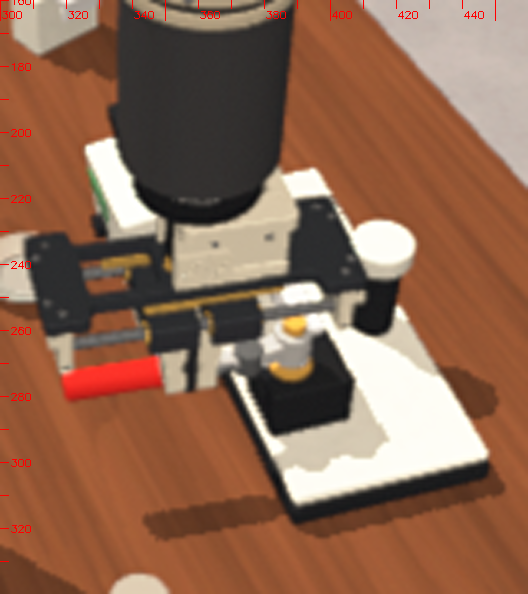

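```bash
python3 - <<'E'
from h import *
s=L("scene18")
J=atz(s,244.7,238.5,.115)[:2];a=atz(s,264.7,227.9,.108)[:2];e=atz(s,294.7,209.5,.108)[:2]
ang=lambda v:np.degrees(np.arctan2(v[1],v[0]))%360
print(J,a,e,"head",ang(J-B),"handle",ang(e-a),ang(e-J))
E
```

```text
[ 0.5328065  -0.15886588] [ 0.47681652 -0.14981065] [ 0.38930007 -0.13363145] head 179.80880985044672 handle 169.52596038298222 170.026963882198
```

```bash
python3 -c "
from plant import *
print(close_job())"
```

```text
the job is handed in; nothing more can be done
None
```

The light control box is hung on the rail and let go, and the clamp bolt is tightened until the wrench's breakaway joint tripped. I handed the job in at about 22 s; it gave no verdict.

- **Box:** I lifted the middle-sized box by its bar and lowered the tongue into the channel until it touched the floor. It leaned back onto the bumper when I opened the jaws. The last scene picture shows it still hanging with the tongue between the lip and the back wall. In the last side picture the arm hid most of it.
- **Wrench:** The bolt went snug after about 0.64 rad. The force reached about 11.4 N, then fell to 6.6 N as the joint gave way, and I stopped there. From the finger position the kink was about 0.23 rad (13°).
- **After letting go:** A single-view reading from the scene camera gives the handle about 12.5° from the snug direction I had inferred from the finger. Measured against the head seen in the same picture, it is about 10°. The two differ by a couple of degrees, but both are well under 25° and the handle has stayed kinked.
- **Bystanders:** In the last scene picture the dish, the jar and the case look unmoved. I checked this by eye only. The gripper was clear of everything when I handed in.

Two measurements disagreed slightly. Image-measured heights for the box and stand came out about 5 mm lower than the text said. The floor contact height then matched the text to about 1 mm. The scene and side cameras also differed from the stand model by 2–3 pixels, so I placed the box using the wrist camera.

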